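Pile the repaired phone squarely on the finished ones

TASK

Take the phone in the orange case out of the stand and lay it down flat on the bench, screen up, clear of the pile, and let go of it. Then pick it up again as it lies and lower it flat onto the pile of two phones, screen up, lengthwise with them and with the edges flush: do not drop it or tip it onto the pile, and leave the pile square and where it is. Leave the green phone standing in its slot and the jar, the spool and the screwdriver where they are.

Things in the scene. Friction and masses are not known exactly. Their poses are not given: they have to be found in the camera images.
- orange_phone: phone to be piled, orange case: rigid slab 128 x 62 x 12 mm, about 170 g, standing on a long edge in either slot of the stand. Origin: middle of the edge face it stands on. x along its length; y out of the black screen (the -y face is the orange back with a small black camera patch); z across the 62 mm width, up while it stands. Lying screen up, y points up
- orange_phone_center (a point): centre of the orange phone's slab: 31 mm along the phone's z from its origin, 6 mm inside each big face
- stand: fixed stand on the mat: aluminium base 115 x 145 x 8 mm, two slots along its x at y = +45 and -45 mm, each 15.5 mm wide between white walls 100 mm long, 6 mm thick, tops 32 mm above its underside. Phones stand on the base (8 mm up) and rise 38 mm above the walls. Origin: centre of the underside, z up. The orange phone's screen faces its +y
- upper_phone: upper phone of the pile, white case, 128 x 62 x 12 mm, lying screen up on the lower phone. Origin: centre of its underside; x along the length, y across the width, z up (top face at 12 mm)
- lower_phone: lower phone of the pile, grey case, 128 x 62 x 12 mm, lying screen up on the mat. Origin: centre of its underside; x along the length, y across the width, z up
- green_phone: bystander: phone in a green case, 128 x 62 x 12 mm, standing in the other slot of the stand, axes and origin as for the orange phone
- jar: bystander: small jar with white cap, 40 mm diameter, 42 mm tall; origin: centre of the underside
- spool: bystander: metal solder spool standing on end, 52 mm diameter, 40 mm tall; origin: centre of the underside
- driver: bystander: screwdriver 150 mm long lying along its x; origin: middle of its underside
- mat: fixed blue repair mat, 560 x 980 mm (x by y), top surface 3 mm above the bench; origin: centre of its underside. Stand, pile and jar stand on it
Not all that is in view belongs to the job. There is more than one size of the orange_phone; the job needs the smaller.

How it is judged (in metres and radians):
On the way, in this order (a step that is already met when the one before it is completed fails the run):
1. the orange phone lies flat on the bench or mat, screen up, clear of the pile and let go of (angle between orange_phone's own y axis and vertical below 0.12 rad and height (world z) of orange_phone_center below 0.013 m and contact force between the fingers and orange_phone below 0.2 N and contact force between orange_phone and upper_phone below 0.1 N and contact force between orange_phone and lower_phone below 0.1 N and linear speed of orange_phone below 0.03 m/s and angular speed of orange_phone below 0.2 rad/s), for 0.2 s.
2. the orange phone, gripped, is carried level above the pile's height (contact force between the fingers and orange_phone above 1 N and angle between orange_phone's own y axis and vertical below 0.3 rad and height (world z) of orange_phone_center above 0.033 m and contact force between orange_phone and upper_phone below 0.1 N), for 0.1 s.
At the end, for the whole second after the job is handed in: Orange phone at rest, screen up, level within 0.1 rad, on the upper phone: centres within 9 mm along and across, lengthwise within 0.12 rad (either end first); upper phone as square on the lower, which lies flat on the mat within 30 mm of its start (x of orange_phone_center in the frame of upper_phone between -0.009 and 0.009 m and y of orange_phone_center in the frame of upper_phone between -0.009 and 0.009 m and z of orange_phone_center in the frame of upper_phone between 0.0155 and 0.0205 m and angle between orange_phone's own y axis and vertical below 0.1 rad and angle between the x axis of orange_phone and the x axis of upper_phone, either way round below 0.12 rad and x of upper_phone in the frame of lower_phone between -0.009 and 0.009 m and y of upper_phone in the frame of lower_phone between -0.009 and 0.009 m and z of upper_phone in the frame of lower_phone between 0.01 and 0.014 m and angle between the x axis of upper_phone and the x axis of lower_phone, either way round below 0.12 rad and angle between lower_phone's own z axis and vertical below 0.1 rad and height (world z) of lower_phone below 0.006 m and distance of lower_phone from where it was at the start of the episode below 0.03 m and linear speed of orange_phone below 0.03 m/s and angular speed of orange_phone below 0.2 rad/s); the robot touches nothing.
It fails at once if the orange phone touches the pile while tilted more than 0.6 rad from lying screen up (tipped, leaned or stood on it) (angle between orange_phone's own y axis and vertical above 0.6 rad and (contact force between orange_phone and upper_phone above 0.3 N or contact force between orange_phone and lower_phone above 0.3 N)).
It fails at once if the orange phone falls freely onto the pile (over 0.6 m/s above it, not held: a drop of about 2 cm) (linear speed of orange_phone above 0.6 m/s and horizontal distance between orange_phone_center and upper_phone below 0.05 m and contact force between the fingers and orange_phone below 0.1 N).
It fails at once if the green phone is shifted over 25 mm or leaned over more than 0.4 rad (distance of green_phone from where it was at the start of the episode above 0.025 m or angle between green_phone's own z axis and vertical above 0.4 rad).
It fails at once if the jar, the spool or the screwdriver is shifted over 30 mm (distance of any of jar, spool, driver from where it was at the start of the episode above 0.03 m).
It also fails if it takes over 67 s, if anything falls off the work surface, if the arm or the gripper's body presses on something with over 40 N, if the wrist force passes 120 N, or if a joint passes its speed limit or range.

ROBOT

A 7-joint arm with a two-finger parallel gripper is mounted at the origin on the work surface. World frame = base frame: x ahead of the robot, y to its left, z up, the work surface at z = 0. Lengths are in m, angles in degrees, forces in N, time in s.
With the tool pointing down it reaches from about 0.4 to 0.875 m from the base axis. Payload 4.4 kg.
Tool frame: the origin (TCP) lies on the centre line of the jaws, within the pads' length; the fingertips stand ctrl.tip_reach ahead of it and the grasp point (between the pads) lies 6 mm ahead of it (ctrl.tip_reach is the distance from the TCP to the fingertips, in m); z points along the fingers, y is the line along which they close (so a half turn about z gives the same grasp; the last joint's range is limited). The gripper opens to 85 mm and grips with 20 to 120 N. Pads are 22 mm wide; open, the fingers measure 114 mm over their backs; the gripper's body (76 mm by 85 mm) begins 54 mm behind the grasp point. The pads swing forward as they close: fully open they stand 13 mm farther back than shut.
Start: joints at [-72.869, 36.005, 2.206, 86.941, -1.547, 57.084, -1.146], TCP at [0.232, 0.607, 0.256] pointing down, gripper open.
Joint ranges: [-175.42, 175.42], [-21.48, 121.26], [-71.46, 75.88], [10.55, 141.38], [-63.04, 243.04], [13.31, 113.54], [-168.57, 168.57]. Speed limits (degrees/s): [147.25, 147.25, 180, 180, 180, 180, 180].

INTERFACE

Orientations are given as a 3x3 rotation matrix whose columns are the frame's x, y, z axes.
In Python, from bench import observe, cams, ctrl gives the robot as it stands. The module is installed in compiled form; this text tells all that it offers.
- The arm moves only by the tool step_arm, never from a script. Its argument "rows" is a list of rows, each an object with "travel": the shift along the world's x, y, z in mm, a list of three; "rot": the turn, a rotation vector about the world's x, y, z in rad, a list of three; "claw": the gripper's target within -1 to 1 (shut at 1, half-way at 0, fully open at -1). A call has 1 to 5 rows; each row is the pose to reach, as a shift and turn from the pose commanded when the call began; what a row does not reach only later rows make up. A row lasts 1/12 s, in which the tool goes at most 41.7 mm and 7.16 degrees, less where a joint would pass 70% of its speed; a pose out of reach is approached as far as the arm can. A call with a gripper value outside its range is refused whole. The fingers move at their own pace and stop on an object; "force" is the grip in N (left out, the last holds). Time passes only in rows, so rows that repeat a pose let the fingers close. It gives the time, the measured TCP pose, the force, the opening and the grip force at its end, in the units of the state.
- observe(): the state, without advancing time (a new reading comes with each control period).
- cams.snapshot(name): name is "side" or "top" or "wrist"; returns the picture (400x640x3 uint8, red, green, blue); there is no depth.
- cams.camera_params(name): a dict with "intrinsics" (3x3 intrinsics, pixels), "view" (4x4, takes a point from world to camera coordinates); the wrist camera has in their place "mount" (4x4, takes a point from camera to tool coordinates, whose origin is the TCP and whose axes are the flange's). Camera axes: x right, y down, z forward; pixel columns grow to the right and rows downward; lengths in m; the calibration is good to about 2 mm. A picture is of the moment at which its call begins: read the wrist's pose just before it. camera_params takes no time and is no camera call.
- ctrl.finish_job(): hands the job in; it is judged then, once.
The state is a dict: "clock": time; "joints": joint angles; "qd": joint speeds; "effort": joint torques, N m; "tool_pos": TCP position; "orientation": TCP orientation; "contact_force": force on the tool from outside, world axes, zero at the start; "ft_torque": the same for the moment, N m; "width": finger opening in m; "grip_force": force on a finger pad.
Only numpy, scipy, OpenCV 4.12 (cv2) and the standard library are available. Lean on these libraries where they do the work, as an engineer would, in place of code of your own. Each camera call takes 0.05 s, during which the arm holds its last target. There are 200 camera calls.

## Working session

There is one attempt and no reset: what is moved stays moved. The work goes in short steps, Python scripts to look and compute and a tool call to move; the robot and the scene stay as the last step left them, time stands still between calls to the robot, and variables do not carry over. Pictures are saved under pics/ and viewed, at most 10 in all, crops included, and the job is handed in when it is done.

Besides the shell and the picture viewer there is one more tool, called after ">>>" by a JSON object that holds its "fn" and its "kwargs". step_arm: Moves the arm, as the interface text tells. Its arguments: {"type":"object","properties":{"rows":{"type":"array","items":{"type":"object","properties":{"travel":{"type":"array","items":{"type":"number"}},"rot":{"type":"array","items":{"type":"number"}},"claw":{"type":"number"}}}},"force":{"type":"number"}},"required":["rows"]}

```bash
mkdir -p pics; python3 - <<'E'
from bench import observe,cams,ctrl
import cv2
s=observe();print(s['clock'],s['tool_pos'],s['orientation'],s['width'],ctrl.tip_reach)
for n in('top','side'):
    cv2.imwrite(f'pics/{n}1.png',cams.snapshot(n)[:,:,::-1]);p=cams.camera_params(n);print(n,p)
print(cams.camera_params('wrist'))
E
```

```text
0.0 [0.23164385 0.60670005 0.25536166] [[-9.34202327e-01  3.56742978e-01 -6.78830154e-04]
 [ 3.56743623e-01  9.34200546e-01 -1.82413145e-03]
 [-1.65825851e-05 -1.94627617e-03 -9.99998106e-01]] 0.08593704369675872 0.025
top {'intrinsics': array([[367.65991143,   0.        , 320.82703386],
       [  0.        , 367.65991143, 204.32608752],
       [  0.        ,   0.        ,   1.        ]]), 'view': array([[ 0.01104109, -0.99992593, -0.00512147, -0.02688487],
       [-0.98307671, -0.00991812, -0.1829257 ,  0.61224978],
       [ 0.18286135,  0.00705449, -0.9831134 ,  0.75478607],
       [ 0.        ,  0.        ,  0.        ,  1.        ]])}
side {'intrinsics': array([[427.16409924,   0.        , 318.93358032],
       [  0.        , 427.16409924, 197.86218048],
       [  0.        ,   0.        ,   1.        ]]), 'view': array([[ 0.71723466, -0.69679895, -0.00675748, -0.44340271],
       [-0.45982248, -0.46597724, -0.7559289 ,  0.30386931],
       [ 0.52358163,  0.54528565, -0.65461885,  0.70404327],
       [ 0.        ,  0.        ,  0.        ,  1.        ]])}
{'intrinsics': array([[293.51999725,   0.        , 324.15573867],
       [  0.        , 293.51999725, 199.19666433],
       [  0.        ,   0.        ,   1.        ]]), 'mount': array([[-5.39794912e-04, -9.55662963e-01, -2.94462239e-01,
         7.56919720e-02],
       [ 9.99999850e-01, -4.88669862e-04, -2.47200262e-04,
         7.49565510e-04],
       [ 9.23453130e-05, -2.94462329e-01,  9.55663083e-01,
        -1.17520367e-01],
       [ 0.00000000e+00,  0.00000000e+00,  0.00000000e+00,
         1.00000000e+00]])}
```

View pics/top1.png

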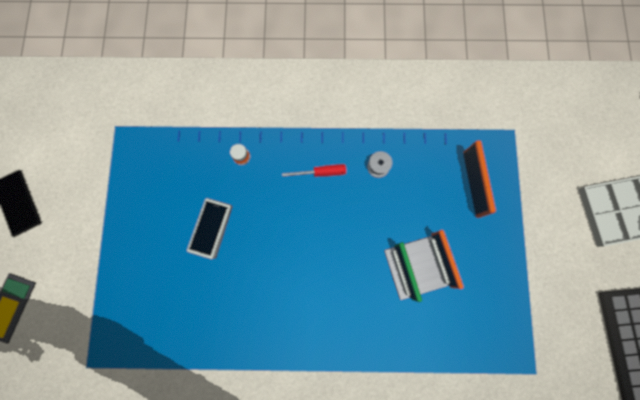

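View pics/side1.png

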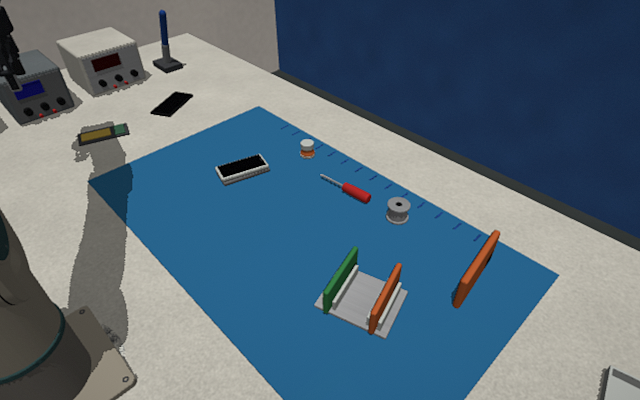

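Orange phone stands in the stand's right slot (top picture about (450,260)). The larger orange decoy is at (480,178), the green phone at (410,272) and the pile at (209,229). The screen side of the orange phone faces left (+y).

```bash
cat > h.py <<'E'
import numpy as np,cv2
from bench import observe,cams,ctrl
def cam(n,s=None):
    p=cams.camera_params(n);K=p['intrinsics']
    if n!='wrist': return K,p['view']
    s=s or observe();T=np.eye(4);T[:3,:3]=s['orientation'];T[:3,3]=s['tool_pos']
    return K,np.linalg.inv(T@p['mount'])
def ray(K,V,uv,z):
    R,t=V[:3,:3],V[:3,3];c=-R.T@t
    d=R.T@np.linalg.solve(K,[uv[0],uv[1],1.]);return c+d*(z-c[2])/d[2]
def proj(K,V,P):
    q=K@(V[:3,:3]@np.array(P)+V[:3,3]);return q[:2]/q[2]
E
python3 - <<'E'
import cv2,numpy as np
a=cv2.imread('pics/top1.png')
l=cv2.resize(a[190:270,170:250],(400,400),interpolation=cv2.INTER_CUBIC)
r=cv2.resize(a[223:303,383:463+7-7],(400,400),interpolation=cv2.INTER_CUBIC)
cv2.imwrite('pics/crop1.png',np.hstack([l,r]))
E
```

```text
(no output)
```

View pics/crop1.png

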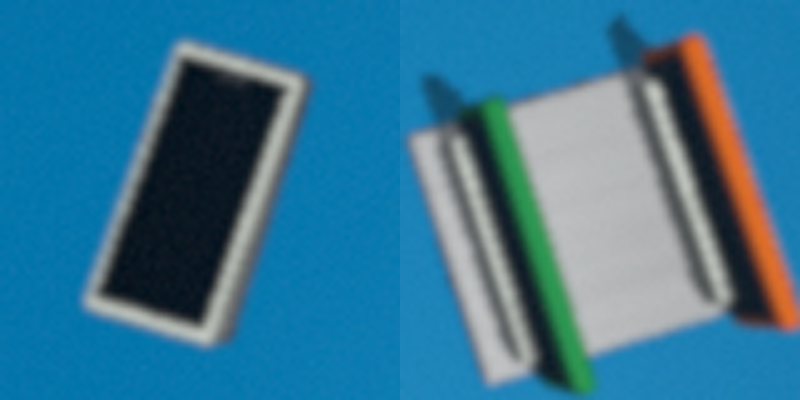

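```bash
python3 - <<'E'
from h import *
K,V=cam('top')
print('cam',-V[:3,:3].T@V[:3,3])
P=[ray(K,V,(170+x/5,190+y/5),.027) for x,y in((180,42),(308,78),(212,345),(88,302))]
P=np.array(P);d=(P[0]+P[1]-P[2]-P[3])/2;print('pile',P.mean(0),np.linalg.norm(d),np.degrees(np.arctan2(d[1],d[0])))
for z in (.073,):
  a,b=ray(K,V,(383+293/5,223+36/5),z),ray(K,V,(383+388/5,223+326/5),z)
  d=a-b;print('orange',(a+b)/2,np.linalg.norm(d),np.degrees(np.arctan2(d[1],d[0])))
a,b=ray(K,V,(383+92/5,223+100/5),.073),ray(K,V,(383+184/5,223+388/5),.073)
d=a-b;print('green',(a+b)/2,np.linalg.norm(d),np.degrees(np.arctan2(d[1],d[0])))
a,b=ray(K,V,(383+92/5,223+100/5),.073),ray(K,V,(383+184/5,223+388/5),.073)
s=observe();o=s['orientation'];print('tool x yaw',np.degrees(np.arctan2(o[1,0],o[0,0])))
E
```

```text
cam [ 0.46416413 -0.02613514  0.85389883]
pile [0.56091422 0.23125964 0.027     ] 0.12516689925206304 -16.073083813137444
orange [ 0.49592331 -0.29492763  0.073     ] 0.12465664414845107 15.512265058884978
green [ 0.46894459 -0.20917731  0.073     ] 0.12277567774378713 16.262693777081648
tool x yaw 159.09691055315653
```

>>> {"fn": "step_arm", "kwargs": {"rows": [{"travel": [10.6, -36, 0], "rot": [0, 0, 0.0258], "claw": -1}, {"travel": [21.2, -72, 0], "rot": [0, 0, 0.0516], "claw": -1}, {"travel": [31.8, -108, 0], "rot": [0, 0, 0.0774], "claw": -1}, {"travel": [42.4, -144, 0], "rot": [0, 0, 0.1032], "claw": -1}, {"travel": [53, -180, 0], "rot": [0, 0, 0.129], "claw": -1}], "force": 40}}

```text
clock: 0.52
tool_pos: [0.2849, 0.4253, 0.256]
orientation: [[-0.973, 0.232, -0.0], [0.232, 0.973, -0.001], [0.0, -0.001, -1.0]]
contact_force: [0.0, -0.1, -0.3]
width: 0.0853
grip_force: 0.0
```

>>> {"fn": "step_arm", "kwargs": {"rows": [{"travel": [10.6, -36, 0], "rot": [0, 0, 0.0258], "claw": -1}, {"travel": [21.2, -72, 0], "rot": [0, 0, 0.0516], "claw": -1}, {"travel": [31.8, -108, 0], "rot": [0, 0, 0.0774], "claw": -1}, {"travel": [42.4, -144, 0], "rot": [0, 0, 0.1032], "claw": -1}, {"travel": [53, -180, 0], "rot": [0, 0, 0.129], "claw": -1}]}}

```text
clock: 0.93
tool_pos: [0.3379, 0.2454, 0.2562]
orientation: [[-0.994, 0.105, -0.0], [0.105, 0.994, -0.0], [0.0, -0.0, -1.0]]
contact_force: [0.3, 0.4, -0.9]
width: 0.0855
grip_force: 0.0
```

>>> {"fn": "step_arm", "kwargs": {"rows": [{"travel": [10.6, -36, 0], "rot": [0, 0, 0.0258], "claw": -1}, {"travel": [21.2, -72, 0], "rot": [0, 0, 0.0516], "claw": -1}, {"travel": [31.8, -108, 0], "rot": [0, 0, 0.0774], "claw": -1}, {"travel": [42.4, -144, 0], "rot": [0, 0, 0.1032], "claw": -1}, {"travel": [53, -180, 0], "rot": [0, 0, 0.129], "claw": -1}]}}

```text
clock: 1.35
tool_pos: [0.3908, 0.0654, 0.2563]
orientation: [[-1.0, -0.024, -0.0], [-0.024, 1.0, 0.0], [0.0, 0.0, -1.0]]
contact_force: [0.8, 0.3, 0.6]
width: 0.0852
grip_force: 0.0
```

>>> {"fn": "step_arm", "kwargs": {"rows": [{"travel": [10.6, -36, 0], "rot": [0, 0, 0.0258], "claw": -1}, {"travel": [21.2, -72, 0], "rot": [0, 0, 0.0516], "claw": -1}, {"travel": [31.8, -108, 0], "rot": [0, 0, 0.0774], "claw": -1}, {"travel": [42.4, -144, 0], "rot": [0, 0, 0.1032], "claw": -1}, {"travel": [53, -180, 0], "rot": [0, 0, 0.129], "claw": -1}]}}

```text
clock: 1.77
tool_pos: [0.4438, -0.1146, 0.2562]
orientation: [[-0.988, -0.152, -0.0], [-0.152, 0.988, 0.0], [0.0, 0.0, -1.0]]
contact_force: [1.3, 1.1, 0.0]
width: 0.0855
grip_force: 0.0
```

>>> {"fn": "step_arm", "kwargs": {"rows": [{"travel": [10.6, -36, 0], "rot": [0, 0, 0.0258], "claw": -1}, {"travel": [21.2, -72, 0], "rot": [0, 0, 0.0516], "claw": -1}, {"travel": [31.8, -108, 0], "rot": [0, 0, 0.0774], "claw": -1}, {"travel": [42.4, -144, 0], "rot": [0, 0, 0.1032], "claw": -1}, {"travel": [52, -182, 0], "rot": [0, 0, 0.129], "claw": -1}]}}

```text
clock: 2.18
tool_pos: [0.4961, -0.296, 0.256]
orientation: [[-0.961, -0.278, -0.0], [-0.278, 0.961, 0.001], [0.0, 0.001, -1.0]]
contact_force: [0.9, 0.8, 0.3]
width: 0.0858
grip_force: 0.0
```

```bash
python3 - <<'E'
from h import *
s=observe();K,V=cam('wrist',s);cv2.imwrite('pics/w1.png',cams.snapshot('wrist')[:,:,::-1]);np.save('V1.npy',V);print(s['joints'])
c,sn=np.cos(np.radians(16)),np.sin(np.radians(16))
for t in(-.064,.064):print(proj(K,V,[.496+t*c,-.295+t*sn,.073]))
E
```

```text
[ 26.79855083  30.01785926   1.93519763  98.85810773  -1.28270602
  51.19369939 135.43239862]
[324.27667929 120.83572168]
[324.01834683 239.24035665]
```

View pics/w1.png

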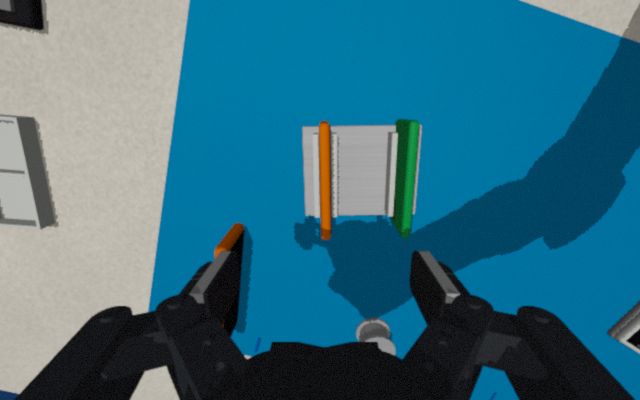

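The wrist view shows the orange top edge running from (324,122) to (325,238), within 1 px of my prediction. The decoy is clear at the left. I'll descend.

>>> {"fn": "step_arm", "kwargs": {"rows": [{"travel": [0, 0, -37], "rot": [0, 0, 0], "claw": -0.2}, {"travel": [0, 0, -74], "rot": [0, 0, 0], "claw": -0.2}, {"travel": [0, 0, -111], "rot": [0, 0, 0], "claw": -0.2}, {"travel": [0, 0, -140], "rot": [0, 0, 0], "claw": -0.2}, {"travel": [0, 0, -160], "rot": [0, 0, 0], "claw": -0.2}]}}

```text
clock: 2.65
tool_pos: [0.494, -0.2935, 0.093]
orientation: [[-0.961, -0.276, -0.004], [-0.276, 0.961, 0.002], [0.003, 0.003, -1.0]]
contact_force: [-0.8, -0.2, 1.0]
width: 0.0512
grip_force: 0.0
```

>>> {"fn": "step_arm", "kwargs": {"rows": [{"travel": [0, 0, -12], "rot": [0, 0, 0], "claw": -0.2}, {"travel": [0, 0, -24], "rot": [0, 0, 0], "claw": -0.2}, {"travel": [0, 0, -24], "rot": [0, 0, 0], "claw": 0.2}, {"travel": [0, 0, -24], "rot": [0, 0, 0], "claw": 0.6}, {"travel": [0, 0, -24], "rot": [0, 0, 0], "claw": 1}], "force": 40}}

```text
clock: 3.07
tool_pos: [0.4967, -0.2952, 0.0735]
orientation: [[-0.961, -0.276, 0.002], [-0.276, 0.961, -0.001], [-0.002, -0.002, -1.0]]
contact_force: [-0.2, -0.2, -0.2]
width: 0.0157
grip_force: 0.0
```

>>> {"fn": "step_arm", "kwargs": {"rows": [{"travel": [0, 0, 0], "rot": [0, 0, 0], "claw": 1}, {"travel": [0, 0, 0], "rot": [0, 0, 0], "claw": 1}, {"travel": [0, 0, 0], "rot": [0, 0, 0], "claw": 1}, {"travel": [0, 0, 0], "rot": [0, 0, 0], "claw": 1}]}}

```text
clock: 3.4
tool_pos: [0.4967, -0.2953, 0.0736]
orientation: [[-0.961, -0.277, 0.002], [-0.277, 0.961, -0.001], [-0.002, -0.002, -1.0]]
contact_force: [0.7, 0.0, 6.3]
width: 0.0114
grip_force: 42.1
```

>>> {"fn": "step_arm", "kwargs": {"rows": [{"travel": [0, 0, 15], "rot": [0, 0, 0], "claw": 1}, {"travel": [0, 0, 45], "rot": [0, 0, 0], "claw": 1}, {"travel": [0, 0, 80], "rot": [0, 0, 0], "claw": 1}, {"travel": [0, 0, 115], "rot": [0, 0, 0], "claw": 1}, {"travel": [0, 0, 140], "rot": [0, 0, 0], "claw": 1}]}}

```text
clock: 3.82
tool_pos: [0.4963, -0.295, 0.2152]
orientation: [[-0.961, -0.276, 0.002], [-0.276, 0.961, -0.001], [-0.002, -0.002, -1.0]]
contact_force: [0.5, -0.3, -1.2]
width: 0.0111
grip_force: 41.1
```

>>> {"fn": "step_arm", "kwargs": {"rows": [{"travel": [0, 20, 0], "rot": [0, 0, -0.12], "claw": 1}, {"travel": [0, 40, 0], "rot": [0, 0, -0.24], "claw": 1}, {"travel": [0, 60, 0], "rot": [0, 0, -0.36], "claw": 1}, {"travel": [0, 80, 0], "rot": [0, 0, -0.48], "claw": 1}, {"travel": [0, 100, 0], "rot": [0, 0, -0.6], "claw": 1}]}}

```text
clock: 4.23
tool_pos: [0.4954, -0.1936, 0.2124]
orientation: [[-0.947, 0.32, -0.0], [0.32, 0.947, 0.0], [0.0, 0.0, -1.0]]
contact_force: [0.2, -0.0, -2.3]
width: 0.0113
grip_force: 41.1
```

>>> {"fn": "step_arm", "kwargs": {"rows": [{"travel": [0, 20, 0], "rot": [0, 0, -0.12], "claw": 1}, {"travel": [0, 40, 0], "rot": [0, 0, -0.24], "claw": 1}, {"travel": [0, 60, 0], "rot": [0, 0, -0.36], "claw": 1}, {"travel": [0, 80, 0], "rot": [0, 0, -0.48], "claw": 1}, {"travel": [0, 100, 0], "rot": [0, 0, -0.6], "claw": 1}]}}

```text
clock: 4.65
tool_pos: [0.4954, -0.0935, 0.2123]
orientation: [[-0.601, 0.799, -0.0], [0.799, 0.601, 0.001], [0.001, 0.0, -1.0]]
contact_force: [0.3, 0.6, -1.9]
width: 0.0114
grip_force: 41.1
```

>>> {"fn": "step_arm", "kwargs": {"rows": [{"travel": [0, 20, 0], "rot": [0, 0, -0.12], "claw": 1}, {"travel": [0, 40, 0], "rot": [0, 0, -0.24], "claw": 1}, {"travel": [0, 60, 0], "rot": [0, 0, -0.36], "claw": 1}, {"travel": [0, 80, 0], "rot": [0, 0, -0.48], "claw": 1}, {"travel": [0, 95, 0], "rot": [0, 0, -0.6], "claw": 1}]}}

```text
clock: 5.07
tool_pos: [0.4954, 0.0025, 0.2122]
orientation: [[-0.047, 0.999, -0.001], [0.999, 0.047, 0.001], [0.001, -0.001, -1.0]]
contact_force: [0.3, 0.4, -2.7]
width: 0.0114
grip_force: 41.1
```

>>> {"fn": "step_arm", "kwargs": {"rows": [{"travel": [0, 0, 0], "rot": [0, 0, -0.05], "claw": 1}, {"travel": [0, 0, 0], "rot": [0, 0, -0.05], "claw": 1}]}}

```text
clock: 5.23
tool_pos: [0.4954, 0.0019, 0.2121]
orientation: [[-0.003, 1.0, -0.001], [1.0, 0.003, 0.0], [0.0, -0.001, -1.0]]
contact_force: [-0.4, -0.0, -1.6]
width: 0.011
grip_force: 41.1
```

Now I'll pitch the tool outward by about 60° (rotation about -y).

>>> {"fn": "step_arm", "kwargs": {"rows": [{"travel": [0, 0, 0], "rot": [0, -0.11, 0], "claw": 1}, {"travel": [0, 0, 0], "rot": [0, -0.22, 0], "claw": 1}, {"travel": [0, 0, 0], "rot": [0, -0.33, 0], "claw": 1}, {"travel": [0, 0, 0], "rot": [0, -0.44, 0], "claw": 1}, {"travel": [0, 0, 0], "rot": [0, -0.55, 0], "claw": 1}]}}

```text
clock: 5.65
tool_pos: [0.5041, -0.0004, 0.2438]
orientation: [[-0.01, 0.912, 0.41], [1.0, 0.009, 0.003], [-0.001, 0.41, -0.912]]
contact_force: [15.8, 11.4, 3.4]
width: 0.0115
grip_force: 40.9
```

>>> {"fn": "step_arm", "kwargs": {"rows": [{"travel": [0, 0, 0], "rot": [0, -0.1, 0], "claw": 1}, {"travel": [0, 0, 0], "rot": [0, -0.2, 0], "claw": 1}, {"travel": [0, 0, 0], "rot": [0, -0.3, 0], "claw": 1}, {"travel": [0, 0, 0], "rot": [0, -0.4, 0], "claw": 1}, {"travel": [0, 0, 0], "rot": [0, -0.5, 0], "claw": 1}]}}

```text
clock: 6.07
tool_pos: [0.5199, -0.0003, 0.3577]
orientation: [[-0.003, 0.797, 0.604], [1.0, 0.001, 0.002], [0.001, 0.604, -0.797]]
contact_force: [0.2, -0.2, -0.2]
width: 0.0109
grip_force: 41.2
```

```bash
python3 - <<'E'
from h import *
s=observe();print(s['joints'],s['tool_pos'],s['orientation'])
cv2.imwrite('pics/s2.png',cams.snapshot('side')[:,:,::-1])
E
```

```text
[-59.85421987  11.54452593  65.93078594 131.19510271 -62.93960783
  13.39059926  60.42772168] [ 5.19915398e-01 -3.38765484e-04  3.57695684e-01] [[-2.56872756e-03  7.97199667e-01  6.03710272e-01]
 [ 9.99996251e-01  1.47500062e-03  2.30714632e-03]
 [ 9.48783254e-04  6.03713935e-01 -7.97200467e-01]]
```

View pics/s2.png

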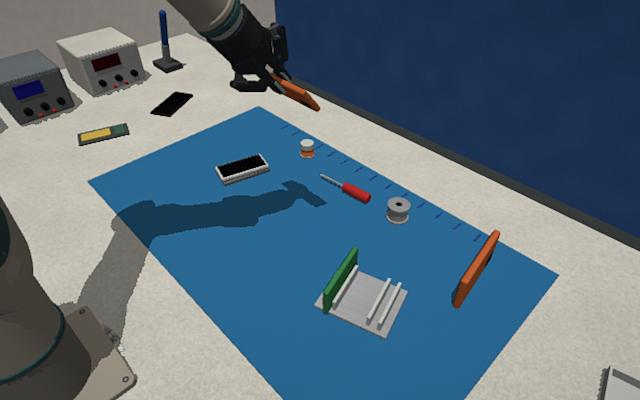

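The outward pitch ran joint 6 to its limit and contorted the arm. I'll reverse it and then tilt diagonally, toward +x and -y, where joint 5 has range.

>>> {"fn": "step_arm", "kwargs": {"rows": [{"travel": [0, 0, 0], "rot": [0, 0.1, 0], "claw": 1}, {"travel": [0, 0, 0], "rot": [0, 0.2, 0], "claw": 1}, {"travel": [0, 0, 0], "rot": [0, 0.3, 0], "claw": 1}, {"travel": [0, 0, 0], "rot": [0, 0.4, 0], "claw": 1}, {"travel": [0, 0, 0], "rot": [0, 0.5, 0], "claw": 1}]}}

```text
clock: 6.53
tool_pos: [0.5199, 0.0004, 0.3565]
orientation: [[-0.003, 0.99, 0.14], [1.0, 0.003, 0.002], [0.002, 0.14, -0.99]]
contact_force: [0.4, -0.1, -1.9]
width: 0.0111
grip_force: 41.1
```

```bash
python3 - <<'E'
from h import *
s=observe();print(s['joints'],s['tool_pos'],s['orientation'])
E
```

```text
[-49.42960885  28.32473231  70.04692723 106.96093349 -34.25722512
  58.97412175  33.65530302] [5.19881649e-01 4.26502291e-04 3.56531965e-01] [[-0.00330229  0.99021215  0.13953135]
 [ 0.99999308  0.00303111  0.00215598]
 [ 0.00171195  0.13953751 -0.99021531]]
```

>>> {"fn": "step_arm", "kwargs": {"rows": [{"travel": [-4, 0, 0], "rot": [0, 0.07, 0], "claw": 1}, {"travel": [-8, 0, 0], "rot": [0, 0.14, 0], "claw": 1}]}}

```text
clock: 6.7
tool_pos: [0.5124, -0.0003, 0.3561]
orientation: [[-0.002, 1.0, 0.001], [1.0, 0.002, 0.002], [0.002, 0.001, -1.0]]
contact_force: [0.4, -0.3, -2.1]
width: 0.011
grip_force: 41.2
```

>>> {"fn": "step_arm", "kwargs": {"rows": [{"travel": [0, 0, -10], "rot": [0, 0, -0.1], "claw": 1}, {"travel": [0, 0, -20], "rot": [0, 0, -0.2], "claw": 1}, {"travel": [0, 0, -30], "rot": [0, 0, -0.3], "claw": 1}, {"travel": [0, 0, -40], "rot": [0, 0, -0.4], "claw": 1}, {"travel": [0, 0, -50], "rot": [0, 0, -0.5], "claw": 1}]}}

```text
clock: 7.12
tool_pos: [0.5119, -0.0002, 0.3054]
orientation: [[0.482, 0.876, 0.005], [0.876, -0.482, -0.001], [0.002, 0.004, -1.0]]
contact_force: [-0.1, -0.8, -1.8]
width: 0.0113
grip_force: 41.2
```

>>> {"fn": "step_arm", "kwargs": {"rows": [{"travel": [0, 0, -10], "rot": [0, 0, -0.1], "claw": 1}, {"travel": [0, 0, -20], "rot": [0, 0, -0.2], "claw": 1}, {"travel": [0, 0, -30], "rot": [0, 0, -0.285], "claw": 1}, {"travel": [0, 0, -40], "rot": [0, 0, -0.285], "claw": 1}]}}

```text
clock: 7.45
tool_pos: [0.512, -0.0, 0.2652]
orientation: [[0.707, 0.707, 0.004], [0.707, -0.707, -0.003], [0.0, 0.005, -1.0]]
contact_force: [-0.2, 0.4, -0.7]
width: 0.0114
grip_force: 41.2
```

```bash
python3 - <<'E'
from h import *
s=observe();print(s['joints'],s['tool_pos'],s['orientation'])
E
```

```text
[-44.77765681  42.39295348  71.78269017 109.32179697 -45.62917888
  63.41865856   0.56609701] [ 5.11969912e-01 -2.69086024e-05  2.65214288e-01] [[ 7.07140121e-01  7.07064062e-01  3.64166381e-03]
 [ 7.07073296e-01 -7.07133881e-01 -3.00463832e-03]
 [ 4.50672087e-04  4.69962354e-03 -9.99988855e-01]]
```

>>> {"fn": "step_arm", "kwargs": {"rows": [{"travel": [0, 0, 0], "rot": [-0.09, -0.04, 0], "claw": 1}, {"travel": [0, 0, 0], "rot": [-0.18, -0.08, 0], "claw": 1}, {"travel": [0, 0, 0], "rot": [-0.27, -0.12, 0], "claw": 1}, {"travel": [0, 0, 0], "rot": [-0.36, -0.16, 0], "claw": 1}, {"travel": [0, 0, 0], "rot": [-0.45, -0.2, 0], "claw": 1}]}}

```text
clock: 7.87
tool_pos: [0.5124, 0.0006, 0.2664]
orientation: [[0.72, 0.664, 0.199], [0.672, -0.598, -0.436], [-0.171, 0.448, -0.877]]
contact_force: [0.1, -1.2, -3.3]
width: 0.0115
grip_force: 41.2
```

```bash
python3 - <<'E'
from h import *
s=observe();print(s['joints'],s['tool_pos'],s['orientation'])
E
```

```text
[-64.34928003  45.47182464  74.8462458  117.81696561 -29.85422432
  37.00243535 -22.83786007] [0.51237538 0.00057414 0.26641369] [[ 0.7204814   0.66428988  0.19906159]
 [ 0.67211524 -0.59821029 -0.43635486]
 [-0.17078543  0.44817788 -0.87747873]]
```

```bash
cat > fk.py <<'E'
import numpy as np
from scipy.spatial.transform import Rotation as R
def rots(q):
    q=np.radians(q);M=np.eye(3);out=[]
    for i in range(7):
        M=M@(R.from_euler('z',-q[i]) if i%2==0 else R.from_euler('y',q[i])).as_matrix();out.append(M)
    return out
S=[([-72.869,36.005,2.206,86.941,-1.547,57.084,-1.146],[.23164385,.60670005,.25536166],[[-.934202,.356743,-.00068],[.356744,.9342,-.00182],[-1.7e-5,-.00195,-1]]),
([26.79855083,30.01785926,1.93519763,98.85810773,-1.28270602,51.19369939,135.43239862],[.4961,-.296,.256],[[-.961,-.278,0],[-.278,.961,.001],[0,.001,-1]]),
([-59.85421987,11.54452593,65.93078594,131.19510271,-62.93960783,13.39059926,60.42772168],[.519915,-.000339,.357696],[[-.00257,.7972,.60371],[.999996,.001475,.002307],[.00095,.603714,-.7972]]),
([-49.42960885,28.32473231,70.04692723,106.96093349,-34.25722512,58.97412175,33.65530302],[.519882,.000427,.356532],[[-.0033,.990212,.139531],[.99999,.00303,.00216],[.0017,.1395,-.9902]]),
([-44.77765681,42.39295348,71.78269017,109.32179697,-45.62917888,63.41865856,.56609701],[.51197,0,.265214],[[.70714,.707064,.00364],[.707073,-.707134,-.003],[.00045,.0047,-1]]),
([-64.34928003,45.47182464,74.8462458,117.81696561,-29.85422432,37.00243535,-22.83786007],[.512375,.000574,.266414],[[.72048,.66429,.19906],[.672115,-.59821,-.436355],[-.170785,.448178,-.877479]])]
E
python3 - <<'E'
from fk import *
A=[];b=[]
for q,p,O in S:
    r=rots(q);R0=r[6].T@np.array(O);print(np.round(R0,3).tolist())
    # p = d0 + offsets in frames 0(base),1(after q2),2?(after q4),6
    A.append(np.hstack([np.eye(3)[:,2:],r[1],r[3],r[5],]));b+=list(p)
x,res,rk,sv=np.linalg.lstsq(np.vstack(A),b,rcond=None);print(np.round(x,4),np.abs(np.vstack(A)@x-b).max(),rk)
E
```

```text
[[0.0, -1.0, 0.002], [1.0, 0.0, -0.0], [0.0, 0.002, 1.0]]
[[-0.0, -1.0, 0.0], [1.0, -0.0, -0.0], [0.0, -0.0, 1.0]]
[[0.0, -1.0, -0.0], [1.0, -0.0, -0.0], [-0.0, 0.0, 1.0]]
[[-0.0, -1.0, -0.0], [1.0, -0.0, 0.0], [0.0, 0.0, 1.0]]
[[-0.0, -1.0, 0.0], [1.0, -0.0, 0.0], [0.0, -0.0, 1.0]]
[[0.0, -1.0, 0.0], [1.0, 0.0, -0.0], [-0.0, -0.0, 1.0]]
[ 3.364e-01  6.000e-04 -1.150e-02  5.581e-01  1.000e-04 -1.680e-02
  3.818e-01 -2.000e-04  3.000e-04  3.245e-01] 0.000551886760528697 10
```

```bash
cat >> fk.py <<'E'
from scipy.optimize import least_squares
LO=np.array([-175.42,-21.48,-71.46,10.55,-63.04,13.31,-168.57]);HI=np.array([175.42,121.26,75.88,141.38,243.04,113.54,168.57])
R0=np.array([[0,-1,0],[1,0,0],[0,0,1.]])
def fk(q):
    r=rots(q);return np.array([0,0,.3364])+r[1]@[.0006,-.0115,.5581]+r[3]@[.0001,-.0168,.3818]+r[5]@[-.0002,.0003,.3245], r[6]@R0
def target(yaw,tilt):  # d=horizontal pointing dir
    a=np.radians(tilt);y=np.radians(yaw);d=np.array([np.cos(y),np.sin(y),0]);u=np.array([0,0,1.])
    z=np.sin(a)*d-np.cos(a)*u;yy=np.cos(a)*d+np.sin(a)*u
    return np.column_stack([np.cross(yy,z),yy,z])
def ik(p,O,q0,w=1e-4):
    m=6
    f=lambda q:np.r_[(fk(q)[0]-p)*10,R.from_matrix(fk(q)[1].T@O).as_rotvec()*3,w*(q-q0)]
    s=least_squares(f,np.clip(q0,LO+m+.1,HI-m-.1),bounds=(LO+m,HI-m));q=s.x
    e=np.linalg.norm(fk(q)[0]-p)*1000,np.degrees(np.linalg.norm(R.from_matrix(fk(q)[1].T@O).as_rotvec()))
    return q,e
E
python3 - <<'E'
from fk import *
rng=np.random.default_rng(0)
for tilt in(45,60):
  for yaw in range(-180,180,30):
    best=None
    for r in(.45,.55,.65):
      for k in range(8):
        q0=np.array([0,40,0 if k<4 else rng.uniform(-60,60),90,rng.choice([0,90,180]),50,rng.uniform(-150,150)])
        q,e=ik([r,0,.045],target(yaw,tilt),q0)
        if e[0]<4 and e[1]<2:
            c=abs(q[2])
            if best is None or c<best[0]:best=(c,r,q)
    print(tilt,yaw,None if best is None else (best[1],np.round(best[2])))
E
```

```text
45 -180 (0.45, array([ 10.,  63., -22.,  89.,  14.,  77., 163.]))
45 -150 (0.65, array([ -10.,   74.,    1.,   49.,   14.,   99., -163.]))
45 -120 (0.45, array([ -25.,   58.,    5.,  103.,   26.,   59., -163.]))
45 -90 (0.55, array([ -24.,   57.,   -1.,  103.,   52.,   56., -160.]))
45 -60 (0.45, array([-40.,  56.,   7., 135.,  98.,  39., 163.]))
45 -30 (0.65, array([   2.,   58.,  -29.,  123.,  123.,   63., -159.]))
45 0 (0.65, array([-15.,  57.,  16., 131., 187.,  52., 163.]))
45 30 (0.65, array([  38.,   63.,  -42.,  123.,  179.,   28., -124.]))
45 60 (0.65, array([ 38.,  61., -33., 106., -57.,  19., 137.]))
45 90 (0.65, array([ 33.,  65., -30.,  87., -22.,  48., 123.]))
45 120 (0.55, array([ 26.,  64., -22.,  86., -14.,  64., 140.]))
45 150 (0.45, array([ -14.,   68.,   40.,   94.,  -43.,   85., -163.]))
60 -180 (0.45, array([ -15.,   73.,   26.,   78.,  -18.,   95., -163.]))
60 -150 (0.55, array([ -15.,   75.,    8.,   61.,   10.,  101., -163.]))
60 -120 (0.55, array([ -19.,   70.,   -4.,   77.,   35.,   89., -163.]))
60 -90 (0.55, array([ -32.,   65.,    3.,   98.,   51.,   67., -163.]))
60 -60 (0.45, array([-37.,  65.,  -8., 132.,  88.,  65., 160.]))
60 -30 (0.65, array([-36.,  67.,  19., 127., 137.,  54., 155.]))
60 0 (0.65, array([  35.,   85.,  -59.,  135.,  167.,   88., -118.]))
60 30 (0.65, array([  24.,   64.,  -12.,  127.,  219.,   60., -163.]))
60 60 (0.65, array([ 51.,  74., -46., 106., -56.,  19., 148.]))
60 90 (0.55, array([ 43.,  69., -30.,  98., -33.,  51., 142.]))
60 120 (0.45, array([ 38.,  69., -31.,  94., -12.,  67., 143.]))
60 150 (0.45, array([ 25.,  72., -29.,  81.,   2.,  86., 148.]))
```

```bash
cat >> fk.py <<'E'
def jac(q):
    J=np.zeros((6,7));p,O=fk(q)
    for i in range(7):
        d=q.copy();d[i]+=.01;p2,O2=fk(d);J[:3,i]=(p2-p)/np.radians(.01);J[3:,i]=R.from_matrix(O2@O.T).as_rotvec()/np.radians(.01)
    return J
def follow(q,p1,O1,n=40,W=np.ones(7),lam=.0,post=None,k=0.):
    q=np.array(q,float);p0,Oa=fk(q);rv=R.from_matrix(O1@Oa.T).as_rotvec()
    for i in range(1,n+1):
        pt=p0+(p1-p0)*i/n;Ot=R.from_rotvec(rv*i/n).as_matrix()@Oa
        for _ in range(3):
            p,O=fk(q);e=np.r_[pt-p,R.from_matrix(Ot@O.T).as_rotvec()];J=jac(q);Wi=np.diag(1/W)
            Jp=Wi@J.T@np.linalg.inv(J@Wi@J.T+lam**2*np.eye(6));dq=Jp@e
            if post is not None:dq=dq+(np.eye(7)-Jp@J)@(k*np.radians(post-q))
            q=np.clip(q+np.degrees(dq),LO,HI)
    return q
E
python3 - <<'E'
from fk import *
q0=np.array(S[0][0]);np.set_printoptions(precision=1,suppress=True)
for a,b in((0,1),(3,4),(4,5)):
    for post,k in((None,0),(q0,.02)):
        print(a,b,k,follow(S[a][0],np.array(S[b][1]),np.array(S[b][2]),25,post=post,k=k),np.array(S[b][0]))
E
```

```text
0 1 0 [ 26.8  30.    2.   98.8  -1.3  51.2 135.5] [ 26.8  30.    1.9  98.9  -1.3  51.2 135.4]
0 1 0.02 [ 27.2  30.    1.3  98.8  -0.9  51.3 135. ] [ 26.8  30.    1.9  98.9  -1.3  51.2 135.4]
3 4 0 [-45.4  43.9  74.1 109.3 -47.2  65.    2.4] [-44.8  42.4  71.8 109.3 -45.6  63.4   0.6]
3 4 0.02 [-33.3  30.1  45.3 109.1 -26.8  51.7 -19.8] [-44.8  42.4  71.8 109.3 -45.6  63.4   0.6]
4 5 0 [-64.7  46.8  75.9 117.8 -32.7  38.  -19.9] [-64.3  45.5  74.8 117.8 -29.9  37.  -22.8]
4 5 0.02 [-61.9  39.8  66.3 117.7 -16.3  33.9 -36.8] [-64.3  45.5  74.8 117.8 -29.9  37.  -22.8]
```

```bash
cat > plan.py <<'E'
from fk import *
import time
np.set_printoptions(precision=1,suppress=True)
def seg(q,p1,O1,n,m=2.5):
    q=np.array(q,float);p0,Oa=fk(q);rv=R.from_matrix(O1@Oa.T).as_rotvec()
    for i in range(1,n+1):
        for _ in range(2):
            p,O=fk(q);e=np.r_[p0+(p1-p0)*i/n-p,R.from_matrix(R.from_rotvec(rv*i/n).as_matrix()@Oa@O.T).as_rotvec()]
            q=q+np.degrees(np.linalg.pinv(jac(q),rcond=1e-3)@e)
        if i<n and n<4: pass
        if ((q<LO+m)|(q>HI-m))[[1,3,4,5,6]].any() or q[2]<LO[2]+m or q[2]>HI[2]-.3 or np.linalg.norm(fk(q)[0]-(p0+(p1-p0)*i/n))>.005:return None
    return q
if __name__=='__main__':
    q5=np.array(S[5][0]);t0=time.time();rng=np.random.default_rng(1)
    # upright at current place, pointing yaw -45 (target yaw semantics)
    while time.time()-t0<200:
        y1=-65.;r=rng.uniform(.42,.6);az=rng.uniform(-20,10);dy=rng.uniform(-200,330);tilt=60
        P=np.array([r*np.cos(np.radians(az)),r*np.sin(np.radians(az)),.2])
        q=seg(q5,np.array([.512,0,.266]),target(-45,0),3)
        if q is None:print('fail0');break
        pc=fk(q)[0];nn=max(1,int(abs(dy)//60)+1)
        for k in range(1,nn+1):
            q=seg(q,pc+(P-pc)*k/nn,target(-45+dy*k/nn,0),8)
            if q is None:break
        if q is None:continue
        qa=q;q=seg(q,P,target(-45+dy,30),6)
        if q is None:continue
        q=seg(q,P,target(-45+dy,45),4)
        if q is None:continue
        q2=seg(q,P,target(-45+dy,tilt),4);
        print(round(r,2),round(az),round(dy),qa,q,q2,flush=True)
E
timeout 215 python3 plan.py
```

```text
0.51 -17 130 [  3.2  30.1  14.9 112.4 -11.8  39.  110.8] [ 39.9  43.4  -6.9 101.4 -37.   65.9 144.3] [ 46.1  51.2 -10.7  97.4 -40.6  75.7 148.6]
0.51 -5 199 [  3.6  29.2  -3.  112.2   2.4  38.7 153.2] [ 13.2  52.2  -8.3  78.5  -7.7  92.3 162.4] [ 14.2  61.   -9.   69.1 -10.2 107.6 161.9]
0.45 5 162 [-13.8  25.    7.8 121.8  -6.   33.5 115.3] [ 21.2  42.  -10.9 106.  -29.2  66.2 148.4] [ 26.2  50.3 -13.7 101.  -32.   76.9 151.7]
0.47 -20 142 [  8.   26.8  11.8 118.7  -9.2  35.4 123.3] [ 39.9  43.7  -5.1 100.6 -29.6  71.7 151.1] [ 44.8  51.8  -8.   95.1 -32.4  83.1 153.5]
0.58 -7 112 [ -8.2  35.6  20.1 102.  -16.4  45.3  87.5] [ 35.6  41.6 -12.6 107.5 -52.5  48.7 135.1] [ 44.6  49.2 -19.  107.  -58.9  55.4 146.1]
0.57 7 150 [-16.4  33.7  10.8 103.7  -8.7  43.4 103.9] [ 18.9  46.3 -12.3  94.5 -35.1  65.2 136.1] [ 25.   53.9 -16.7  90.8 -39.7  74.1 140.8]
0.53 5 185 [ -9.   30.2   1.2 110.2  -0.9  39.6 132.7] [ 11.6  50.5 -10.7  83.2 -17.7  84.4 149.8] [ 14.3  58.9 -12.8  75.4 -21.3  97.5 149.9]
0.57 -16 189 [ 14.1  33.5  -1.  102.9   0.8  43.6 156.5] [ 22.5  57.5  -5.9  65.3  -8.4 100.4
[... 24981 characters left out ...]
2.8 -12.2 109.9 156.3]
0.49 5 189 [ -8.1  27.9   0.3 115.1  -0.2  37.  135.9] [ 11.6  48.8 -10.5  87.7 -15.9  83.  153.1] [ 14.   57.2 -12.1  80.  -19.   96.3 153.4]
0.56 -10 148 [  0.6  33.2  10.4 104.7  -8.3  42.8 118.1] [ 30.2  48.8  -7.8  87.2 -29.9  75.9 142.1] [ 35.   56.6 -11.3  81.6 -34.   86.7 144.1]
0.43 9 179 [-15.8  23.9   3.6 123.7  -2.8  32.4 123.4] [ 13.7  43.  -11.4 103.2 -22.8  70.8 151.2] [ 17.6  51.5 -13.5  97.2 -25.4  82.4 153.3]
0.58 0 161 [ -7.3  34.5   7.4 101.4  -6.   44.4 118.7] [ 20.1  51.   -9.8  81.8 -27.2  79.  140.3] [ 24.4  58.8 -13.3  75.7 -31.5  90.  141.6]
0.58 10 -3 [-43.4  45.1  53.6 102.3 -43.6  55.8 -19.4] [-74.6  62.1  71.3 119.2 -44.7  19.4 -35. ] None
```

>>> {"fn": "step_arm", "kwargs": {"rows": [{"travel": [0, 0, 0], "rot": [0.09, 0.04, 0], "claw": 1}, {"travel": [0, 0, 0], "rot": [0.18, 0.08, 0], "claw": 1}, {"travel": [0, 0, 0], "rot": [0.27, 0.12, 0], "claw": 1}, {"travel": [0, 0, 0], "rot": [0.36, 0.16, 0], "claw": 1}, {"travel": [0, 0, 0], "rot": [0.45, 0.2, 0], "claw": 1}]}}

```text
clock: 8.28
tool_pos: [0.5124, 0.0008, 0.2672]
orientation: [[0.702, 0.712, 0.005], [0.712, -0.702, 0.002], [0.005, 0.002, -1.0]]
contact_force: [0.2, 0.0, -2.9]
width: 0.0111
grip_force: 41.1
```

>>> {"fn": "step_arm", "kwargs": {"rows": [{"travel": [0, 2, -2], "rot": [0, 0, 0.115], "claw": 1}, {"travel": [-1, 4, -5], "rot": [0, 0, 0.23], "claw": 1}, {"travel": [-1, 6, -8], "rot": [0, 0, 0.345], "claw": 1}, {"travel": [-2, 8, -11], "rot": [0, 0, 0.46], "claw": 1}, {"travel": [-2, 10, -14], "rot": [0, 0, 0.576], "claw": 1}]}}

```text
clock: 8.7
tool_pos: [0.51, 0.0102, 0.2524]
orientation: [[0.197, 0.98, 0.006], [0.98, -0.197, 0.001], [0.003, 0.006, -1.0]]
contact_force: [-0.4, -0.4, -1.7]
width: 0.0112
grip_force: 41.1
```

>>> {"fn": "step_arm", "kwargs": {"rows": [{"travel": [0, 2, -2], "rot": [0, 0, 0.115], "claw": 1}, {"travel": [-1, 4, -5], "rot": [0, 0, 0.23], "claw": 1}, {"travel": [-1, 6, -8], "rot": [0, 0, 0.345], "claw": 1}, {"travel": [-2, 8, -11], "rot": [0, 0, 0.46], "claw": 1}, {"travel": [-2, 10, -14], "rot": [0, 0, 0.576], "claw": 1}]}}

```text
clock: 9.12
tool_pos: [0.508, 0.0204, 0.2385]
orientation: [[-0.369, 0.93, 0.005], [0.93, 0.369, 0.005], [0.003, 0.007, -1.0]]
contact_force: [0.5, 0.2, -0.9]
width: 0.0112
grip_force: 41.1
```

>>> {"fn": "step_arm", "kwargs": {"rows": [{"travel": [0, 2, -2], "rot": [0, 0, 0.115], "claw": 1}, {"travel": [-1, 4, -5], "rot": [0, 0, 0.23], "claw": 1}, {"travel": [-1, 6, -8], "rot": [0, 0, 0.345], "claw": 1}, {"travel": [-2, 8, -11], "rot": [0, 0, 0.46], "claw": 1}, {"travel": [-2, 10, -14], "rot": [0, 0, 0.576], "claw": 1}]}}

```text
clock: 9.53
tool_pos: [0.506, 0.0304, 0.2245]
orientation: [[-0.815, 0.579, 0.002], [0.579, 0.815, 0.008], [0.003, 0.008, -1.0]]
contact_force: [-0.4, 0.2, -1.2]
width: 0.0112
grip_force: 41.1
```

```bash
python3 - <<'E'
from h import *
s=observe();print(s['joints'].round(1),s['tool_pos'],s['orientation'].round(3))
E
```

```text
[-24.7  29.   26.8 112.2 -19.3  43.   68.1] [0.50603867 0.03035693 0.22454801] [[-0.815  0.579  0.002]
 [ 0.579  0.815  0.008]
 [ 0.003  0.008 -1.   ]]
```

Working as simulated: joint 3 is unwinding. I'll continue the yaw and then tilt.

>>> {"fn": "step_arm", "kwargs": {"rows": [{"travel": [0, 2, -2], "rot": [0, 0, 0.115], "claw": 1}, {"travel": [-1, 4, -5], "rot": [0, 0, 0.23], "claw": 1}, {"travel": [-1, 6, -8], "rot": [0, 0, 0.345], "claw": 1}, {"travel": [-2, 8, -11], "rot": [0, 0, 0.46], "claw": 1}, {"travel": [-2, 10, -14], "rot": [0, 0, 0.576], "claw": 1}]}}

```text
clock: 9.95
tool_pos: [0.5041, 0.0404, 0.2106]
orientation: [[-0.999, 0.041, -0.002], [0.041, 0.999, 0.008], [0.002, 0.008, -1.0]]
contact_force: [0.1, -0.6, -1.8]
width: 0.0115
grip_force: 41.1
```

>>> {"fn": "step_arm", "kwargs": {"rows": [{"travel": [0, 2, -2], "rot": [0, 0, 0.115], "claw": 1}, {"travel": [-1, 4, -5], "rot": [0, 0, 0.23], "claw": 1}, {"travel": [-1, 6, -8], "rot": [0, 0, 0.345], "claw": 1}, {"travel": [-2, 8, -11], "rot": [0, 0, 0.46], "claw": 1}, {"travel": [-2, 10, -11], "rot": [0, 0, 0.576], "claw": 1}]}}

```text
clock: 10.37
tool_pos: [0.5018, 0.0503, 0.1993]
orientation: [[-0.86, -0.509, -0.006], [-0.509, 0.86, 0.006], [0.002, 0.008, -1.0]]
contact_force: [-0.4, 0.1, -1.8]
width: 0.011
grip_force: 41.1
```

>>> {"fn": "step_arm", "kwargs": {"rows": [{"travel": [0, 0, 0], "rot": [0.09, 0.052, 0], "claw": 1}, {"travel": [0, 0, 0], "rot": [0.18, 0.104, 0], "claw": 1}, {"travel": [0, 0, 0], "rot": [0.27, 0.156, 0], "claw": 1}, {"travel": [0, 0, 0], "rot": [0.36, 0.208, 0], "claw": 1}, {"travel": [0, 0, 0], "rot": [0.45, 0.26, 0], "claw": 1}]}}

```text
clock: 10.78
tool_pos: [0.5033, 0.0494, 0.2007]
orientation: [[-0.864, -0.437, -0.251], [-0.504, 0.744, 0.439], [-0.005, 0.506, -0.862]]
contact_force: [-0.1, 0.7, -2.6]
width: 0.0111
grip_force: 41.2
```

>>> {"fn": "step_arm", "kwargs": {"rows": [{"travel": [0, 0, 0], "rot": [0.09, 0.052, 0], "claw": 1}, {"travel": [0, 0, 0], "rot": [0.18, 0.104, 0], "claw": 1}, {"travel": [0, 0, 0], "rot": [0.27, 0.156, 0], "claw": 1}, {"travel": [0, 0, 0], "rot": [0.36, 0.208, 0], "claw": 1}, {"travel": [0, 0, 0], "rot": [0.45, 0.26, 0], "claw": 1}]}}

```text
clock: 11.2
tool_pos: [0.5033, 0.0486, 0.1999]
orientation: [[-0.865, -0.255, -0.432], [-0.501, 0.429, 0.752], [-0.007, 0.867, -0.498]]
contact_force: [0.4, 0.1, -2.3]
width: 0.0111
grip_force: 41.3
```

```bash
python3 - <<'E'
from h import *
s=observe();print(s['joints'].round(1),s['tool_pos'],s['orientation'].round(3))
cv2.imwrite('pics/s3.png',cams.snapshot('side')[:,:,::-1])
E
```

```text
[ 22.5  53.8 -14.1  90.5 -31.3  82.3 147.6] [0.50333295 0.04859807 0.19987233] [[-0.865 -0.255 -0.432]
 [-0.501  0.429  0.752]
 [-0.007  0.867 -0.498]]
```

View pics/s3.png

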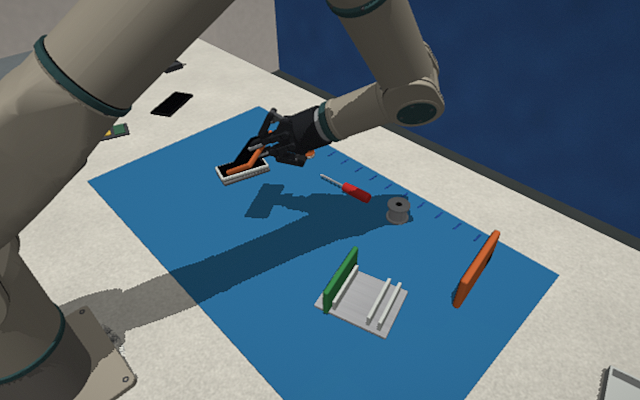

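>>> {"fn": "step_arm", "kwargs": {"rows": [{"travel": [0, 0, -35], "rot": [0, 0, 0], "claw": 1}, {"travel": [0, 0, -70], "rot": [0, 0, 0], "claw": 1}, {"travel": [0, 0, -105], "rot": [0, 0, 0], "claw": 1}, {"travel": [0, 0, -135], "rot": [0, 0, 0], "claw": 1}, {"travel": [0, 0, -150], "rot": [0, 0, 0], "claw": 1}]}}

```text
clock: 11.67
tool_pos: [0.5014, 0.0498, 0.0466]
orientation: [[-0.864, -0.253, -0.434], [-0.503, 0.434, 0.748], [-0.001, 0.865, -0.502]]
contact_force: [-1.1, 0.0, -1.2]
width: 0.0113
grip_force: 41.3
```

>>> {"fn": "step_arm", "kwargs": {"rows": [{"travel": [0, 0, -2], "rot": [0, 0, 0], "claw": 1}, {"travel": [0, 0, -4], "rot": [0, 0, 0], "claw": 1}, {"travel": [0, 0, -6], "rot": [0, 0, 0], "claw": 1}, {"travel": [0, 0, -7], "rot": [0, 0, 0], "claw": 1}]}}

```text
clock: 12.0
tool_pos: [0.5034, 0.0506, 0.0445]
orientation: [[-0.864, -0.255, -0.433], [-0.503, 0.433, 0.748], [-0.004, 0.865, -0.502]]
contact_force: [-1.0, -1.5, -1.9]
width: 0.011
grip_force: 41.2
```

>>> {"fn": "step_arm", "kwargs": {"rows": [{"travel": [0, 0, -1], "rot": [0, 0, 0], "claw": 1}, {"travel": [0, 0, -2], "rot": [0, 0, 0], "claw": 1}]}}

```text
clock: 12.17
tool_pos: [0.503, 0.0506, 0.042]
orientation: [[-0.864, -0.254, -0.434], [-0.503, 0.433, 0.748], [-0.003, 0.865, -0.502]]
contact_force: [0.4, 0.3, -1.4]
width: 0.0111
grip_force: 41.3
```

>>> {"fn": "step_arm", "kwargs": {"rows": [{"travel": [0, 0, -1], "rot": [0, 0, 0], "claw": 1}, {"travel": [0, 0, -2], "rot": [0, 0, 0], "claw": 1}, {"travel": [0, 0, -2], "rot": [0, 0, 0], "claw": 0.6}, {"travel": [0, 0, -2], "rot": [0, 0, 0], "claw": 0.5}, {"travel": [0, 0, -2], "rot": [0, 0, 0], "claw": 0.5}]}}

```text
clock: 12.58
tool_pos: [0.5024, 0.0509, 0.0391]
orientation: [[-0.864, -0.252, -0.435], [-0.503, 0.432, 0.749], [-0.001, 0.866, -0.5]]
contact_force: [0.8, -0.9, -0.6]
width: 0.0213
grip_force: 0.4
```

>>> {"fn": "step_arm", "kwargs": {"rows": [{"travel": [4, -7, 4], "rot": [0, 0, 0], "claw": 0.4}, {"travel": [9, -15, 8], "rot": [0, 0, 0], "claw": 0.4}, {"travel": [13, -22, 12], "rot": [0, 0, 0], "claw": 0.4}, {"travel": [22, -37, 25], "rot": [0, 0, 0], "claw": 0.4}, {"travel": [34, -60, 45], "rot": [0, 0, 0], "claw": 0.4}]}}

```text
clock: 13.0
tool_pos: [0.5355, -0.0086, 0.0843]
orientation: [[-0.863, -0.25, -0.438], [-0.504, 0.43, 0.749], [0.001, 0.868, -0.497]]
contact_force: [0.7, -0.5, 0.5]
width: 0.0262
grip_force: 0.0
```

```bash
python3 - <<'E'
from h import *
s=observe();print(s['joints'].round(1),s['tool_pos'])
a=cams.snapshot('top')[:,:,::-1];cv2.imwrite('pics/t4.png',a);b=cams.snapshot('side')[:,:,::-1]
cv2.imwrite('pics/c4.png',np.hstack([cv2.resize(a[150:300,180:380],(400,300)),cv2.resize(b[100:250,180:380],(400,300))]))
E
```

```text
[ 24.1  66.3 -11.5  80.1 -27.6  83.1 151.3] [ 0.53554494 -0.00860396  0.0843391 ]
```

View pics/c4.png

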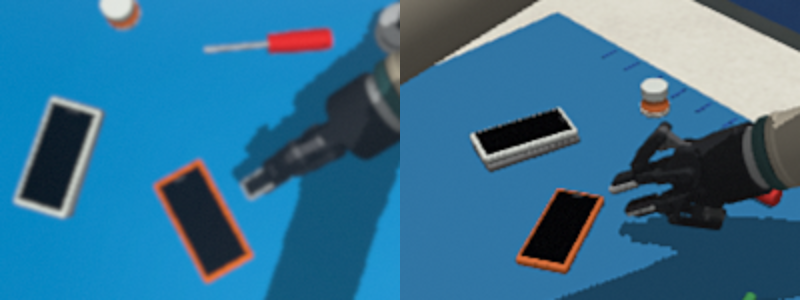

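The orange phone lies flat and screen up, clear of the pile. Its corners in the crop are (154,184), (200,159), (253,255) and (208,283).

```bash
cat > m.py <<'E'
from h import *
def rect(cs,z,n='top',V=None):
    K,V0=cam(n);V=V0 if V is None else V
    P=np.array([ray(K,V,c,z) for c in cs]);d=(P[0]+P[1]-P[2]-P[3])/2
    return P.mean(0),np.linalg.norm(d),np.degrees(np.arctan2(d[1],d[0]))
E
python3 - <<'E'
from m import *
print(rect([(180+x/2,150+y/2) for x,y in((154,184),(200,159),(253,255),(208,283))],.015))
from plan import *
s=observe();q=np.array(s['joints'],float);P=s['tool_pos']
# upright retract
O=np.array(s['orientation'])
Oe=target(120,0)
for p,o in((P+[.0,0,.12],target(120,30)),(np.array([.5,.06,.2]),target(120,0)),(np.array([.5,.06,.04]),target(120,0))):
    q=seg(q,p,o,12);print(q)
    if q is None:break
qa=q
for p,yaw in(([.5,.06,.15],120),([.52,.12,.15],90),([.56,.23,.15],74),([.56,.23,.06],74)):
    q=seg(q,np.array(p),target(yaw,0),8);print(q)
E
```

```text
(array([0.49184952, 0.06674508, 0.015     ]), np.float64(0.12562180905208895), np.float64(30.50621310731569))
[ 14.3  41.3  -4.7  93.4 -21.1  67.1 142.2]
[-15.2  28.9   7.5 113.6  -5.9  37.9 116. ]
[-12.3  45.1   3.4 118.7  -8.4  16.4 118.2]
[-14.4  33.5   6.4 116.   -6.9  30.8 116.9]
[-26.5  36.1  15.9 111.6 -16.6  34.4  90.2]
[-38.4  41.7  22.  100.3 -21.7  42.2  68.8]
[-35.7  48.9  17.7 102.5 -25.2  32.5  71.7]
```

```bash
python3 - <<'E'
from plan import *
from bench import observe
s=observe();q=np.array(s['joints'],float);P=s['tool_pos']
T=lambda a:R.from_rotvec(np.radians(a)*np.array([-np.sin(np.radians(30.5)),np.cos(np.radians(30.5)),0])).as_matrix()@target(120.5,0)
for a in(0,6,10):
    q1=q
    for p,o in((P+[0,0,.12],target(120,30)),(np.array([.492,.067,.12]),T(a)),(np.array([.492,.067,.04]),T(a)),(np.array([.492,.067,.028]),T(a))):
        q1=seg(q1,p,o,12,m=.3);print(a,q1,o[:,2].round(2))
        if q1 is None:break
E
```

```text
0 [ 14.3  41.3  -4.7  93.4 -21.1  67.1 142.2] [-0.2  0.4 -0.9]
0 [-16.4  36.3   8.  118.2 -10.8  26.2 120.3] [ 0.  0. -1.]
0 [-14.2  44.9   4.7 119.8 -12.4  15.7 121.7] [ 0.  0. -1.]
0 [-13.8  46.3   4.3 119.9 -12.6  14.2 121.8] [ 0.  0. -1.]
6 [ 14.3  41.3  -4.7  93.4 -21.1  67.1 142.2] [-0.2  0.4 -0.9]
6 [-18.6  38.3   9.6 113.5  -6.9  34.5 115.7] [-0.1 -0.1 -1. ]
6 [-17.1  46.4   7.5 115.   -8.3  24.8 116.5] [-0.1 -0.1 -1. ]
6 [-16.9  47.7   7.1 115.1  -8.5  23.4 116.6] [-0.1 -0.1 -1. ]
10 [ 14.3  41.3  -4.7  93.4 -21.1  67.1 142.2] [-0.2  0.4 -0.9]
10 [-19.6  39.8  10.2 110.3  -5.   39.9 113.4] [-0.1 -0.1 -1. ]
10 [-18.4  47.6   8.5 111.8  -6.1  30.6 113.9] [-0.1 -0.1 -1. ]
10 [-18.3  48.8   8.2 111.8  -6.3  29.3 113.9] [-0.1 -0.1 -1. ]
```

>>> {"fn": "step_arm", "kwargs": {"rows": [{"travel": [0, 0, 24], "rot": [-0.09, -0.052, 0], "claw": 0}, {"travel": [0, 0, 48], "rot": [-0.18, -0.104, 0], "claw": -0.5}, {"travel": [0, 0, 72], "rot": [-0.27, -0.156, 0], "claw": -1}, {"travel": [0, 0, 96], "rot": [-0.36, -0.208, 0], "claw": -1}, {"travel": [0, 0, 120], "rot": [-0.45, -0.26, 0], "claw": -1}]}}

```text
clock: 13.52
tool_pos: [0.5367, -0.01, 0.2057]
orientation: [[-0.865, -0.435, -0.249], [-0.501, 0.75, 0.432], [-0.001, 0.498, -0.867]]
contact_force: [0.8, 0.1, -0.2]
width: 0.0837
grip_force: 0.0
```

>>> {"fn": "step_arm", "kwargs": {"rows": [{"travel": [-9, 15, 0], "rot": [-0.097, -0.04, 0], "claw": -1}, {"travel": [-18, 30, -10], "rot": [-0.194, -0.08, 0], "claw": -1}, {"travel": [-27, 45, -25], "rot": [-0.291, -0.12, 0], "claw": -1}, {"travel": [-36, 60, -45], "rot": [-0.388, -0.16, 0], "claw": -1}, {"travel": [-43.5, 75.6, -60], "rot": [-0.485, -0.2, 0], "claw": -1}]}}

```text
clock: 13.93
tool_pos: [0.4927, 0.0663, 0.1446]
orientation: [[-0.873, -0.485, -0.058], [-0.484, 0.875, -0.03], [0.065, 0.002, -0.998]]
contact_force: [-0.5, -0.2, -1.2]
width: 0.0855
grip_force: 0.0
```

>>> {"fn": "step_arm", "kwargs": {"rows": [{"travel": [0, 0, -10], "rot": [0, 0, 0], "claw": -1}, {"travel": [0, 0, -10], "rot": [0, 0, 0], "claw": -1}]}}

```text
clock: 14.1
tool_pos: [0.4903, 0.0723, 0.1327]
orientation: [[-0.865, -0.497, -0.066], [-0.496, 0.868, -0.027], [0.071, 0.009, -0.997]]
contact_force: [-0.0, -1.2, 0.4]
width: 0.0853
grip_force: 0.0
```

```bash
python3 - <<'E'
from m import *
a=cv2.imread('pics/t4.png').astype(int);B,G,Rr=a[...,0],a[...,1],a[...,2]
def corners(m,off):
    n,l,st,_=cv2.connectedComponentsWithStats(m.astype(np.uint8),connectivity=8);i=1+st[1:,4].argmax()
    ys,xs=np.nonzero(l==i);bx=cv2.boxPoints(cv2.minAreaRect(cv2.convexHull(np.c_[xs,ys].astype(np.float32))))+off
    # order: far end (2), near end(2) by long side
    e=[np.linalg.norm(bx[k]-bx[(k+1)%4]) for k in range(4)];k=1 if e[0]>e[1] else 0
    b=[bx[(k+j)%4] for j in range(4)]
    return b if b[0][1]+b[1][1]<b[2][1]+b[3][1] else b[2:]+b[:2]
m=np.zeros(a.shape[:2],bool);m[220:300,250:315]=((Rr>G+50)&(Rr>B+50))[220:300,250:315]
print('orange',rect(corners(m,0),.015))
b=cv2.imread('pics/top1.png').astype(int);m=np.zeros(a.shape[:2],bool);m[190:270,170:250]=(b.min(2)>140)[190:270,170:250]
print('pile',rect(corners(m,0),.027))
s=observe();print(s['joints'].round(1),s['tool_pos'],s['orientation'].round(3));cv2.imwrite('pics/w5.png',cams.snapshot('wrist')[:,:,::-1])
E
```

```text
orange (array([0.49182473, 0.06814887, 0.015     ]), np.float64(0.1265845789504289), np.float64(30.372018923672197))
pile (array([0.5610489 , 0.23229891, 0.027     ]), np.float64(0.12809810101585287), np.float64(-15.702529295787055))
[-17.6  36.3   8.2 114.5  -7.2  33.7 115.1] [0.49026304 0.07229599 0.13271912] [[-0.865 -0.497 -0.066]
 [-0.496  0.868 -0.027]
 [ 0.071  0.009 -0.997]]
```

View pics/w5.png

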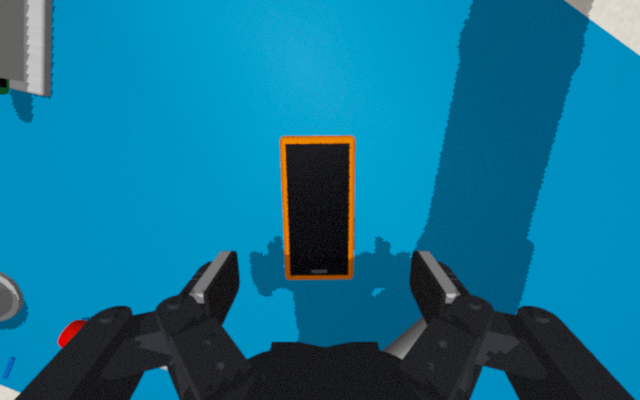

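```bash
python3 - <<'E'
from m import *
s=observe();K,V=cam('wrist',s);print(s['tool_pos'],s['orientation'].round(3)[:,1])
print(rect([(280,136),(355,136),(355,279),(286,279)],.015,'wrist',V))
E
```

```text
[0.49194334 0.06852579 0.13355046] [-0.491  0.871  0.008]
(array([0.49358301, 0.06652202, 0.015     ]), np.float64(0.1258643558855059), np.float64(-149.69315430318628))
```

>>> {"fn": "step_arm", "kwargs": {"rows": [{"travel": [0, 0, -30], "rot": [0, 0, 0], "claw": -1}, {"travel": [0, 0, -60], "rot": [0, 0, 0], "claw": -1}, {"travel": [0, 0, -80], "rot": [0, 0, 0], "claw": -0.75}, {"travel": [0, 0, -94], "rot": [0, 0, 0], "claw": -0.65}, {"travel": [0, 0, -100], "rot": [0, 0, 0], "claw": -0.65}]}}

```text
clock: 14.57
tool_pos: [0.4933, 0.0628, 0.0326]
orientation: [[-0.874, -0.481, -0.064], [-0.48, 0.877, -0.028], [0.07, 0.007, -0.998]]
contact_force: [0.1, 0.2, -0.3]
width: 0.0702
grip_force: 0.0
```

>>> {"fn": "step_arm", "kwargs": {"rows": [{"travel": [0, 0, -2], "rot": [0, 0, 0], "claw": -0.65}, {"travel": [0, 0, -4], "rot": [0, 0, 0], "claw": -0.65}, {"travel": [0, 0, -4], "rot": [0, 0, 0], "claw": -0.65}]}}

```text
clock: 14.82
tool_pos: [0.4934, 0.0632, 0.0317]
orientation: [[-0.873, -0.483, -0.063], [-0.482, 0.876, -0.029], [0.069, 0.005, -0.998]]
contact_force: [-2.9, -3.3, 8.2]
width: 0.0705
grip_force: 4.4
```

```bash
python3 - <<'E'
from h import *
s=observe();print(s['joints'].round(1),s['tool_pos'],s['orientation'].round(3)[:,1:],s['contact_force'],s['width'],ctrl.tip_reach)
b=cams.snapshot('side')[:,:,::-1];K,V=cam('side');u,v=proj(K,V,[.492,.067,.02]).astype(int)
cv2.imwrite('pics/c6.png',cv2.resize(b[v-50:v+50,u-65:u+65],(780,600),interpolation=cv2.INTER_CUBIC))
E
```

```text
[-14.8  46.7   5.6 116.5  -8.8  21.  116.4] [0.49342757 0.06319518 0.03170843] [[-0.483 -0.063]
 [ 0.876 -0.029]
 [ 0.005 -0.998]] [-2.85368413 -3.32812948  8.2385696 ] 0.07045631067790874 0.025
```

View pics/c6.png

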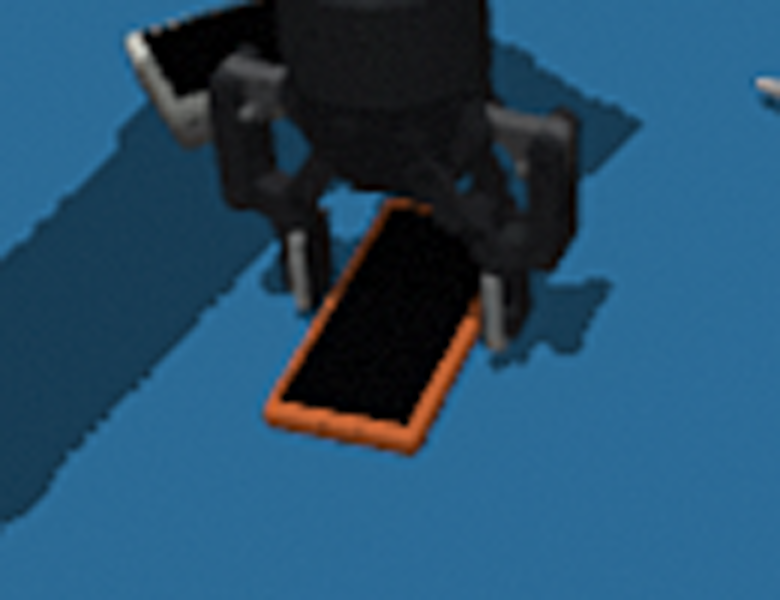

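The left finger touches the phone's edge because the jaws sit 4 mm off centre across the phone. I'll raise, shift by 4 mm, open wider and descend again.

>>> {"fn": "step_arm", "kwargs": {"rows": [{"travel": [0, 0, 12], "rot": [0, 0, 0], "claw": -1}, {"travel": [-2, 3.5, 16], "rot": [0, 0, 0], "claw": -1}, {"travel": [-2, 3.5, 16], "rot": [0, 0, 0], "claw": -1}]}}

```text
clock: 15.12
tool_pos: [0.4922, 0.0703, 0.0479]
orientation: [[-0.872, -0.486, -0.059], [-0.485, 0.874, -0.026], [0.064, 0.006, -0.998]]
contact_force: [-0.0, 0.8, -0.8]
width: 0.0852
grip_force: 0.0
```

```bash
python3 - <<'E'
from m import *
s=observe();print(s['tool_pos'],s['orientation'].round(3)[:,1:],s['contact_force'],s['width'])
K,V=cam('wrist',s);a=cams.snapshot('wrist').astype(int);m=((a[...,0]>a[...,1]+40)&(a[...,0]>a[...,2]+50));m[300:]=0;m[:,:200]=0;m[:,450:]=0
ys,xs=np.nonzero(m);print(xs.min(),xs.max(),ys.min(),ys.max())
for r in range(ys.min(),ys.max(),15):
    x=np.nonzero(m[r])[0]
    if len(x):print(r,x.min(),x.max(),[ray(K,V,(c,r),.015).round(4).tolist() for c in(x.min(),x.max()+1)])
K,V=cam('top');a=cams.snapshot('top').astype(int);m=((a[...,0]>a[...,1]+50)&(a[...,0]>a[...,2]+50));m[:220]=0;m[:,:250]=0;m[:,315:]=0;m[300:]=0
ys,xs=np.nonzero(m);print(len(xs),ys.min(),ys.max())
E
```

```text
[0.49218242 0.07026964 0.04791204] [[-0.486 -0.059]
 [ 0.874 -0.026]
 [ 0.006 -0.998]] [-0.01515581  0.78002534 -0.77365073] 0.0852021859701665
262 376 135 299
135 367 369 [[0.4248, 0.0593, 0.015], [0.424, 0.0607, 0.015]]
150 262 375 [[0.4579, 0.0154, 0.015], [0.4291, 0.0674, 0.015]]
165 263 375 [[0.4647, 0.0193, 0.015], [0.4358, 0.0715, 0.015]]
180 264 375 [[0.4716, 0.0233, 0.015], [0.4426, 0.0757, 0.015]]
195 265 375 [[0.4787, 0.0274, 0.015], [0.4496, 0.08, 0.015]]
210 266 374 [[0.486, 0.0316, 0.015], [0.4571, 0.0839, 0.015]]
225 267 374 [[0.4935, 0.036, 0.015], [0.4645, 0.0884, 0.015]]
240 268 374 [[0.5011, 0.0404, 0.015], [0.4721, 0.093, 0.015]]
255 269 373 [[0.509, 0.0449, 0.015], [0.4801, 0.0972, 0.015]]
270 270 374 [[0.517, 0.0496, 0.015], [0.4878, 0.1026, 0.015]]
285 272 373 [[0.525, 0.0549, 0.015], [0.4963, 0.107, 0.015]]
176 257 290
```

>>> {"fn": "step_arm", "kwargs": {"rows": [{"travel": [0, 0, -8], "rot": [0, 0, 0], "claw": -1}, {"travel": [0, 0, -16], "rot": [0, 0, 0], "claw": -1}, {"travel": [0, 0, -20], "rot": [0, 0, 0], "claw": -1}, {"travel": [0, 0, -20], "rot": [0, 0, 0], "claw": -1}]}}

```text
clock: 15.55
tool_pos: [0.4897, 0.0697, 0.0243]
orientation: [[-0.871, -0.487, -0.065], [-0.486, 0.874, -0.028], [0.071, 0.007, -0.997]]
contact_force: [-0.1, -0.7, 0.7]
width: 0.085
grip_force: 0.0
```

```bash
python3 - <<'E'
from h import *
s=observe();print(s['joints'].round(1),s['tool_pos'],s['contact_force'],s['width'])
E
```

```text
[-15.4  47.5   5.4 116.8  -9.1  20.1 116.1] [0.48974423 0.06965331 0.02431904] [-0.1309037  -0.70518553  0.74199801] 0.08502751323112849
```

>>> {"fn": "step_arm", "kwargs": {"rows": [{"travel": [0, 0, 0], "rot": [0, 0, 0], "claw": -0.7}, {"travel": [0, 0, 0], "rot": [0, 0, 0], "claw": -0.5}, {"travel": [0, 0, 0], "rot": [0, 0, 0], "claw": 0}, {"travel": [0, 0, 0], "rot": [0, 0, 0], "claw": 0}, {"travel": [0, 0, 0], "rot": [0, 0, 0], "claw": 0}], "force": 40}}

```text
clock: 15.97
tool_pos: [0.491, 0.0697, 0.0262]
orientation: [[-0.872, -0.486, -0.062], [-0.486, 0.874, -0.028], [0.068, 0.006, -0.998]]
contact_force: [-0.5, -0.7, 1.0]
width: 0.0603
grip_force: 43.8
```

>>> {"fn": "step_arm", "kwargs": {"rows": [{"travel": [0, 0, 6], "rot": [0, 0, 0], "claw": 0.2}, {"travel": [0, 0, 20], "rot": [0, 0, 0], "claw": 0.2}, {"travel": [0, 0, 40], "rot": [0, 0, 0], "claw": 0.2}, {"travel": [0, 0, 58], "rot": [0, 0, 0], "claw": 0.2}, {"travel": [0, 0, 70], "rot": [0, 0, 0], "claw": 0.2}]}}

```text
clock: 16.38
tool_pos: [0.4912, 0.07, 0.0976]
orientation: [[-0.872, -0.487, -0.061], [-0.486, 0.874, -0.027], [0.067, 0.006, -0.998]]
contact_force: [0.5, 0.0, -3.2]
width: 0.0608
grip_force: 44.0
```

>>> {"fn": "step_arm", "kwargs": {"rows": [{"travel": [7, 16, 0], "rot": [0, 0, -0.08], "claw": 0.2}, {"travel": [14, 32, 0], "rot": [0, 0, -0.16], "claw": 0.2}, {"travel": [21, 48, 0], "rot": [0, 0, -0.24], "claw": 0.2}, {"travel": [28, 64, 0], "rot": [0, 0, -0.32], "claw": 0.2}, {"travel": [35, 81, 0], "rot": [0, 0, -0.4], "claw": 0.2}]}}

```text
clock: 16.8
tool_pos: [0.5259, 0.1516, 0.0963]
orientation: [[-0.992, -0.104, -0.069], [-0.104, 0.995, -0.001], [0.068, 0.006, -0.998]]
contact_force: [0.7, -0.8, -2.0]
width: 0.0606
grip_force: 44.0
```

>>> {"fn": "step_arm", "kwargs": {"rows": [{"travel": [7, 16, 0], "rot": [0, 0, -0.08], "claw": 0.2}, {"travel": [14, 32, 0], "rot": [0, 0, -0.16], "claw": 0.2}, {"travel": [21, 48, 0], "rot": [0, 0, -0.24], "claw": 0.2}, {"travel": [28, 64, 0], "rot": [0, 0, -0.32], "claw": 0.2}, {"travel": [35, 81, 0], "rot": [0, 0, -0.407], "claw": 0.2}]}}

```text
clock: 17.22
tool_pos: [0.5607, 0.2326, 0.0961]
orientation: [[-0.952, 0.298, -0.064], [0.297, 0.954, 0.026], [0.069, 0.006, -0.998]]
contact_force: [-0.2, 0.1, -1.8]
width: 0.0609
grip_force: 44.0
```

>>> {"fn": "step_arm", "kwargs": {"rows": [{"travel": [0, 0, 0], "rot": [0, 0, 0], "claw": 0.2}, {"travel": [0, 0, 0], "rot": [0, 0, 0], "claw": 0.2}, {"travel": [0, 0, 0], "rot": [0, 0, 0], "claw": 0.2}]}}

```text
clock: 17.47
tool_pos: [0.5601, 0.231, 0.0959]
orientation: [[-0.954, 0.293, -0.064], [0.292, 0.956, 0.025], [0.069, 0.005, -0.998]]
contact_force: [-0.1, -0.6, -1.7]
width: 0.061
grip_force: 44.0
```

```bash
python3 - <<'E'
from m import *
s=observe();print(s['joints'].round(1),s['tool_pos'],s['orientation'].round(3),s['contact_force'],s['width'])
K,V=cam('wrist',s);np.save('V7.npy',V);w=cams.snapshot('wrist')[:,:,::-1];cv2.imwrite('pics/w7.png',w)
b=cams.snapshot('side')[:,:,::-1];cv2.imwrite('pics/s7.png',b);cv2.imwrite('pics/t7.png',cams.snapshot('top')[:,:,::-1])
K,V=cam('side');u,v=proj(K,V,[.561,.232,.05]).astype(int);u=max(u,80)
cv2.imwrite('pics/c7.png',np.hstack([cv2.resize(w[100:350,200:450],(400,400)),cv2.resize(b[v-50:v+50,u-50:u+50],(400,400),interpolation=cv2.INTER_CUBIC)]));print(u-50,v-50)
E
```

```text
[-35.4  47.1  19.9  99.1 -26.2  41.7  72.3] [0.56013864 0.23096141 0.0958699 ] [[-0.954  0.293 -0.064]
 [ 0.292  0.956  0.025]
 [ 0.069  0.005 -0.998]] [-0.10306293 -0.58414339 -1.72981239] 0.06096196420393224
189 108
```

View pics/c7.png

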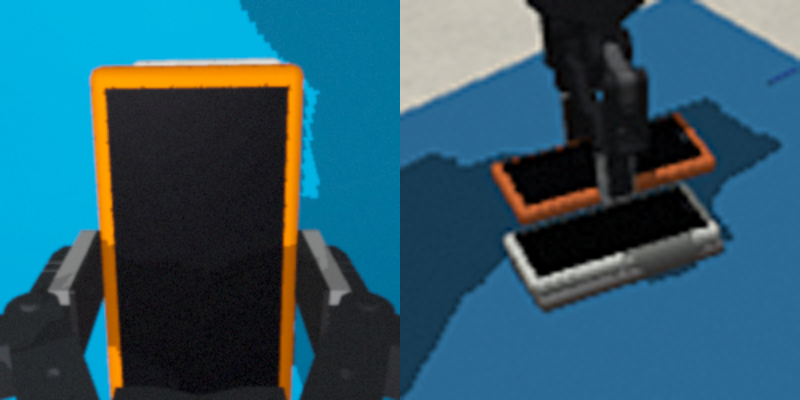

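The phone is held level over the pile. A white sliver of the pile shows just past the phone's end in the wrist crop, at (135–280, 60). I'll check the offset numerically.

```bash
python3 - <<'E'
from h import *
K=cams.camera_params('wrist')['intrinsics'];V=np.load('V7.npy')
zt=.0959-.0262+.015
c=lambda x,y:(200+x/1.6,100+y/1.6)
e=[ray(K,V,c(97,67),zt),ray(K,V,c(299,67),zt)];p=[ray(K,V,c(135,60),.027),ray(K,V,c(280,60),.027)]
ax=np.array([np.cos(np.radians(-15.8)),np.sin(np.radians(-15.8)),0]);n=np.array([-ax[1],ax[0],0]);C=np.array([.561,.2315,0])
for q in e+p:print((q-C)@ax*1000,(q-C)@n*1000)
# edges: orange left/right columns at rows -> axis yaw ; pile mask numerically
w=cv2.imread('pics/w7.png').astype(int);m=(w[...,2]>w[...,1]+40)&(w[...,2]>w[...,0]+50)
for r in(150,170,190,210,230):
    x=np.nonzero(m[r,230:420])[0]+230;a,b=ray(K,V,(x.min(),r),zt),ray(K,V,(x.max()+1,r),zt);g=(a+b)/2-C;print(r,x.min(),x.max(),(g@ax*1000).round(1),(g@n*1000).round(1),np.linalg.norm(a-b).round(4))
wh=(w.min(2)>150);ys,xs=np.nonzero(wh[120:150,230:420]);print(ys.min()+120,ys.max()+120,xs.min()+230,xs.max()+230)
for r in range(134,144):
    x=np.nonzero(wh[r,230:420])[0]+230;print(r,len(x),x.min() if len(x) else 0,x.max() if len(x) else 0)
t=cv2.imread('pics/t7.png').astype(int)
E
```

```text
-63.69900812827198 -26.916250453754785
-62.41358364482429 29.501580147662175
-64.22310192317407 -23.621667697074724
-62.90993384789464 34.186769974977025
150 257 388 -59.5 0.9 0.0594
170 258 388 -50.4 0.9 0.0598
190 259 387 -41.1 0.7 0.0599
210 260 386 -31.5 0.5 0.0599
230 262 385 -21.6 0.5 0.0594
137 149 256 375
134 0 0 0
135 0 0 0
136 0 0 0
137 38 335 372
138 87 287 374
139 91 285 375
140 47 283 329
141 0 0 0
142 0 0 0
143 0 0 0
```

```bash
cat > fit.py <<'E'
from m import *
from scipy.optimize import minimize
def hullmask(m):
    n,l,st,_=cv2.connectedComponentsWithStats(m.astype(np.uint8),connectivity=8);i=1+st[1:,4].argmax()
    ys,xs=np.nonzero(l==i);return cv2.convexHull(np.c_[xs,ys].astype(np.float32)).reshape(-1,2)
def draw(h):
    im=np.zeros((1600,2560),np.uint8);cv2.fillConvexPoly(im,np.round((h+.5)*4).astype(np.int32),1);return im
def fit(hull,n,z0,z1,x0):
    K,V=cam(n);tgt=cv2.dilate(draw(hull),np.ones((4,4),np.uint8))
    def f(p):
        c,s=np.cos(p[2]/10),np.sin(p[2]/10);pts=[]
        for a in(-.064,.064):
            for b in(-.031,.031):
                for z in(z0,z1):pts.append(proj(K,V,[p[0]/100+a*c-b*s,p[1]/100+a*s+b*c,z]))
        im=draw(cv2.convexHull(np.float32(pts)).reshape(-1,2)-.5);return -(im&tgt).sum()/((im|tgt).sum())
    r=minimize(f,[x0[0]*100,x0[1]*100,np.radians(x0[2])*10],method='Nelder-Mead',options=dict(initial_simplex=None,xatol=.01,fatol=1e-4));r2=minimize(f,r.x+[.3,.3,.2],method='Nelder-Mead');r=min(r,r2,key=lambda q:q.fun)
    return r.x[0]/100,r.x[1]/100,np.degrees(r.x[2]/10),-r.fun
def neutral(a,box):
    a=a.astype(int);m=(a[...,0]-a[...,2]<35);k=np.zeros_like(m);y0,y1,x0,x1=box;k[y0:y1,x0:x1]=m[y0:y1,x0:x1];return k
def orange(a,box):
    a=a.astype(int);m=(a[...,2]>a[...,1]+40)&(a[...,2]>a[...,0]+40);k=np.zeros_like(m);y0,y1,x0,x1=box;k[y0:y1,x0:x1]=m[y0:y1,x0:x1];return k
E
python3 - <<'E'
from fit import *
print('pile top',fit(hullmask(neutral(cv2.imread('pics/top1.png'),(190,270,170,250))),'top',.003,.027,(.561,.232,-15.8)))
print('pile side',fit(hullmask(neutral(cv2.imread('pics/side1.png'),(145,195,205,285))),'side',.003,.027,(.561,.232,-15.8)))
m=orange(cv2.imread('pics/s7.png'),(125,170,205,275));ys,xs=np.nonzero(m)
h=cv2.convexHull(np.c_[xs,ys].astype(np.float32)).reshape(-1,2)
print('orange side',fit(h,'side',.0727,.0847,(.561,.232,-15.8)))
print('orange lying: top',fit(hullmask(orange(cv2.imread('pics/t4.png'),(220,300,250,315))),'top',.003,.015,(.492,.068,30)))
E
```

```text
pile top (np.float64(0.7137166666666667), np.float64(0.25262222222222236), np.float64(-13.693333333333333), np.float64(-0.0))
pile side (np.float64(0.77605), np.float64(0.2629333333333335), np.float64(-11.586666666666662), np.float64(-0.0))
orange side (np.float64(0.7137166666666667), np.float64(0.25262222222222236), np.float64(-13.693333333333333), np.float64(-0.0))
orange lying: top (np.float64(0.647799999999999), np.float64(0.07706666666666663), np.float64(23.999999999999993), np.float64(-0.0))fit.py:15: RuntimeWarning: overflow encountered in scalar negative
  im=draw(cv2.convexHull(np.float32(pts)).reshape(-1,2)-.5);return -(im&tgt).sum()/((im|tgt).sum())
```

```bash
sed -i 's/return -(im&tgt).sum()/return -float((im\&tgt).sum())/' fit.py
cat > chk.py <<'E'
from fit import *
print('pile top',fit(hullmask(neutral(cv2.imread('pics/top1.png'),(190,270,170,250))),'top',.003,.027,(.561,.232,-15.8)))
print('pile side',fit(hullmask(neutral(cv2.imread('pics/side1.png'),(145,195,205,285))),'side',.003,.027,(.561,.232,-15.8)))
m=orange(cv2.imread('pics/s7.png'),(125,170,205,275));ys,xs=np.nonzero(m)
h=cv2.convexHull(np.c_[xs,ys].astype(np.float32)).reshape(-1,2)
print('orange side',fit(h,'side',.0727,.0847,(.561,.232,-15.8)))
print('orange lying: top',fit(hullmask(orange(cv2.imread('pics/t4.png'),(220,300,250,315))),'top',.003,.015,(.492,.068,30)))
E
python3 chk.py
```

```text
pile top (np.float64(0.5601474340375872), np.float64(0.2325850995022074), np.float64(-16.042260020504568), np.float64(0.9685429864253393))
pile side (np.float64(0.5651320695268252), np.float64(0.23012928032739036), np.float64(-15.211208824653703), np.float64(0.9537488101237471))
orange side (np.float64(0.5637319554351631), np.float64(0.2267474994762846), np.float64(-16.05143044565644), np.float64(0.8745993327664028))
orange lying: top (np.float64(0.49052018386801294), np.float64(0.06699691835952011), np.float64(30.22089583204026), np.float64(0.983578186293362))
```

Three independent checks agree on a shift of about (+1, +3.5) mm. I'll lower with that correction.

>>> {"fn": "step_arm", "kwargs": {"rows": [{"travel": [1, 3.5, 0], "rot": [0, 0, 0], "claw": 0.2}, {"travel": [1, 3.5, -12], "rot": [0, 0, 0], "claw": 0.2}, {"travel": [1, 3.5, -24], "rot": [0, 0, 0], "claw": 0.2}, {"travel": [1, 3.5, -34], "rot": [0, 0, 0], "claw": 0.2}, {"travel": [1, 3.5, -40], "rot": [0, 0, 0], "claw": 0.2}]}}

```text
clock: 18.03
tool_pos: [0.5606, 0.2349, 0.0536]
orientation: [[-0.953, 0.295, -0.066], [0.294, 0.956, 0.025], [0.071, 0.004, -0.997]]
contact_force: [-0.3, 0.6, -1.3]
width: 0.0605
grip_force: 44.0
```

>>> {"fn": "step_arm", "kwargs": {"rows": [{"travel": [0, 0, -1], "rot": [0, 0, 0], "claw": 0.2}, {"travel": [0, 0, -2], "rot": [0, 0, 0], "claw": 0.2}, {"travel": [0, 0, -2], "rot": [0, 0, 0], "claw": 0.2}, {"travel": [0, 0, -2], "rot": [0, 0, 0], "claw": 0.2}]}}

```text
clock: 18.37
tool_pos: [0.5622, 0.2353, 0.0542]
orientation: [[-0.954, 0.295, -0.063], [0.293, 0.956, 0.026], [0.068, 0.006, -0.998]]
contact_force: [0.1, -0.2, -1.5]
width: 0.0607
grip_force: 44.0
```

>>> {"fn": "step_arm", "kwargs": {"rows": [{"travel": [0, 0, -1], "rot": [0, 0, 0], "claw": 0.2}, {"travel": [0, 0, -2], "rot": [0, 0, 0], "claw": 0.2}, {"travel": [0, 0, -2], "rot": [0, 0, 0], "claw": 0.2}]}}

```text
clock: 18.62
tool_pos: [0.5619, 0.2354, 0.0521]
orientation: [[-0.954, 0.294, -0.063], [0.293, 0.956, 0.026], [0.068, 0.006, -0.998]]
contact_force: [-0.3, -0.5, -2.1]
width: 0.0606
grip_force: 44.0
```

>>> {"fn": "step_arm", "kwargs": {"rows": [{"travel": [0, 0, -1], "rot": [0, 0, 0], "claw": 0.2}, {"travel": [0, 0, -1], "rot": [0, 0, 0], "claw": 0.2}, {"travel": [0, 0, -1], "rot": [0, 0, 0], "claw": 0.2}]}}

```text
clock: 18.87
tool_pos: [0.5618, 0.2353, 0.0509]
orientation: [[-0.954, 0.294, -0.063], [0.293, 0.956, 0.026], [0.068, 0.006, -0.998]]
contact_force: [0.4, 0.5, -1.4]
width: 0.0606
grip_force: 44.0
```

>>> {"fn": "step_arm", "kwargs": {"rows": [{"travel": [0, 0, -1], "rot": [0, 0, 0], "claw": 0.2}, {"travel": [0, 0, -1], "rot": [0, 0, 0], "claw": 0.2}, {"travel": [0, 0, -1], "rot": [0, 0, 0], "claw": 0.2}]}}

```text
clock: 19.12
tool_pos: [0.562, 0.2354, 0.0502]
orientation: [[-0.954, 0.294, -0.063], [0.293, 0.956, 0.026], [0.068, 0.006, -0.998]]
contact_force: [-1.3, -0.2, 1.3]
width: 0.061
grip_force: 44.3
```

```bash
python3 - <<'E'
from fit import *
s=observe();print(s['tool_pos'],s['contact_force'],s['ft_torque'])
a=cams.snapshot('side')[:,:,::-1];cv2.imwrite('pics/s8.png',a)
m=orange(a,(130,190,205,290));ys,xs=np.nonzero(m);h=cv2.convexHull(np.c_[xs,ys].astype(np.float32)).reshape(-1,2)
print('orange side',fit(h,'side',.027,.039,(.565,.230,-15.8)))
E
```

```text
[0.56201156 0.23536933 0.05024493] [-1.2697291  -0.19857189  1.34496147] [-0.05394935  0.05948888  0.03093818]
orange side (np.float64(0.5662796540565359), np.float64(0.23310755479985562), np.float64(-14.556304613716087), np.float64(0.8721947250661062))
```

>>> {"fn": "step_arm", "kwargs": {"rows": [{"travel": [0, 0, -0.3], "rot": [0, 0, 0], "claw": -0.5}, {"travel": [0, 0, -0.3], "rot": [0, 0, 0], "claw": -0.6}, {"travel": [0, 0, -0.3], "rot": [0, 0, 0], "claw": -0.8}, {"travel": [0, 0, -0.3], "rot": [0, 0, 0], "claw": -0.9}, {"travel": [0, 0, -0.3], "rot": [0, 0, 0], "claw": -0.9}]}}

```text
clock: 19.58
tool_pos: [0.5619, 0.2353, 0.0496]
orientation: [[-0.954, 0.294, -0.063], [0.293, 0.956, 0.026], [0.068, 0.006, -0.998]]
contact_force: [-0.8, -0.7, 0.4]
width: 0.0812
grip_force: 0.0
```

>>> {"fn": "step_arm", "kwargs": {"rows": [{"travel": [0, 0, 8], "rot": [0, 0, 0], "claw": -0.9}, {"travel": [0, 0, 20], "rot": [0, 0, 0], "claw": -0.9}, {"travel": [0, 0, 50], "rot": [0, 0, 0], "claw": -0.9}, {"travel": [0, 0, 85], "rot": [0, 0, 0], "claw": -0.9}, {"travel": [0, 0, 120], "rot": [0, 0, 0], "claw": -0.9}]}}

```text
clock: 20.0
tool_pos: [0.5616, 0.235, 0.1717]
orientation: [[-0.953, 0.295, -0.064], [0.294, 0.956, 0.025], [0.068, 0.006, -0.998]]
contact_force: [0.5, 1.2, 0.1]
width: 0.0811
grip_force: 0.0
```

>>> {"fn": "step_arm", "kwargs": {"rows": [{"travel": [0, -35, 20], "rot": [0, 0, 0], "claw": -0.9}, {"travel": [0, -70, 40], "rot": [0, 0, 0], "claw": -0.9}, {"travel": [0, -105, 60], "rot": [0, 0, 0], "claw": -0.9}, {"travel": [0, -140, 80], "rot": [0, 0, 0], "claw": -0.9}, {"travel": [0, -170, 80], "rot": [0, 0, 0], "claw": -0.9}]}}

```text
clock: 20.42
tool_pos: [0.5639, 0.0622, 0.2551]
orientation: [[-0.954, 0.296, -0.055], [0.295, 0.955, 0.026], [0.06, 0.009, -0.998]]
contact_force: [1.4, -0.2, 0.1]
width: 0.0812
grip_force: 0.0
```

```bash
python3 - <<'E'
from fit import *
for n,bo in(('side',(130,200,205,290)),('top',(185,275,165,255))):
    a=cams.snapshot(n)[:,:,::-1];cv2.imwrite(f'pics/{n}9.png',a);h=hullmask(orange(a,bo));print(n,len(h),'orange',fit(h,n,.027,.039,(.563,.232,-15.8)))
    m=neutral(a,bo);hh=hullmask(m);print('stack',fit(hh,n,.003,.039,(.563,.232,-15.8)))
s=observe();print(s['clock'],s['tool_pos'],s['contact_force'])
E
```

```text
side 13 orange (np.float64(0.5672029513888889), np.float64(0.23249675925925928), np.float64(-16.119108796296295), np.float64(0.8640882473103636))
stack (np.float64(0.5650929514891693), np.float64(0.23042049603070963), np.float64(-15.88226735311622), np.float64(0.9791062914835935))Traceback (most recent call last):
  File "<stdin>", line 3, in <module>
  File "fit.py", line 4, in hullmask
    n,l,st,_=cv2.connectedComponentsWithStats(m.astype(np.uint8),connectivity=8);i=1+st[1:,4].argmax()
                                                                                     ~~~~~~~~~~~~~~~^^
ValueError: attempt to get argmax of an empty sequence
```

```bash
python3 - <<'E'
from bench import ctrl
print(ctrl.finish_job())
E
```

```text
the job is handed in; nothing more can be done
None
```

The orange phone lies flat, screen up, on the pile, flush with it to within about 2 mm by the side camera (the arm blocked the top view); the job is handed in, but no verdict came back.

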